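Swap the empty cinnamon jar at the back of the condiment caddy

ROBOT

A 6-joint arm with a two-finger parallel gripper is mounted at the origin on a cart in front of the work surface, level with it; the furniture and walls round the work are solid. World frame = base frame: x ahead of the robot, y to its left, z up, the work surface at z = 0. Lengths are in mm, angles in rad, forces in N, time in s.
With the tool pointing down it reaches from about 275 to 1000 mm from the base axis. Payload 8.4 kg.
Tool frame: the origin (TCP) lies at the very end of the fingers, on their centre line; the grasp point (between the pads) lies 19 mm behind it; z points along the fingers, y is the line along which they close (so a half turn about z gives the same grasp; the last joint's range is limited). The gripper opens to 85 mm and grips with 20 to 120 N. Pads are 22 mm wide; open, the fingers measure 114 mm over their backs; the gripper's body (76 mm by 85 mm) begins 54 mm behind the grasp point. The pads swing forward as they close: fully open they stand 13 mm farther back than shut.
Start: joints at [-1.229, 0.353, 1.633, -0, 1.155, -0.002], TCP at [210.666, -588.428, 231.281] pointing down, gripper open.
Joint ranges: [-2.63, 2.63], [-0.92, 2.1], [0.06, 2.66], [-1.3, 4.44], [0, 2.69], [-3.02, 3.02]. Speed limits (rad/s): [2.22, 2.22, 2.79, 3.14, 3.14, 3.14].

INTERFACE

Orientations are given as [roll, pitch, yaw] about the fixed x, y, z axes, in that order (R = Rz(yaw) Ry(pitch) Rx(roll)).
In Python, from rig import sensors, grab_frame, camera_params, order gives the robot as it stands. The module is installed in compiled form; this text tells all that it offers.
- The arm moves only by the tool move_arm, never from a script. Its argument "motion" is a list of rows, each a list of 7 numbers: the turn, a rotation vector about the tool's x, y, z in a scale on which 1.0 is pi/2 rad, then the shift along the tool's x, y, z in a scale on which 1.0 is 0.6 m, then the finger opening in m, from 0 to 0.0854. A call has 1 to 8 rows; each row is the pose to reach, as a shift and turn from the pose commanded when the call began, along the tool's axes at that moment; what a row does not reach only later rows make up. A row lasts 1/8 s, in which the tool goes at most 62.5 mm and 10.7 degrees, less where a joint would pass 70% of its speed; a pose out of reach is approached as far as the arm can. A call with a gripper value outside its range is refused whole. The fingers move at their own pace and stop on an object; "grip_force" is the grip in N (left out, the last holds). Time passes only in rows, so rows that repeat a pose let the fingers close. It gives the time, the measured TCP pose, the force, the opening and the grip force at its end, in the units of the state.
- sensors.sense(): the state, without advancing time (a new reading comes with each control period).
- grab_frame(name): name is "scene" or "top" or "wrist"; returns (picture, depth): 384x512x3 uint8, red, green, blue; 384x512 float32, mm along the optical axis (not along the pixel's ray), 0 where there is no reading.
- camera_params(name): a dict with "camera_matrix" (3x3 intrinsics, pixels), "world_from_camera" (4x4, takes a point from camera to world coordinates). Camera axes: x right, y down, z forward; pixel columns grow to the right and rows downward; lengths in mm; the calibration is good to about 2 mm. A picture is of the moment at which its call begins: read the wrist's pose just before it. camera_params takes no time and is no camera call; for the wrist camera it gives the pose at the moment of the call.
- order.sign_off(): hands the job in; it is judged then, once.
The state is a dict: "clock": time; "qpos": joint angles; "qvel": joint speeds; "joint_efforts": joint torques, N m; "eef_pos": TCP position; "tcp_rot": TCP orientation; "contact_force": force on the tool from outside, world axes, zero at the start; "wrist_torque": the same for the moment, N m; "opening": opening from 0.0 (shut) to 1.0 (fully open); "grasp_force": force on a finger pad.
Only numpy, scipy, OpenCV 4.12 (cv2) and the standard library are available. Lean on these libraries where they do the work, as an engineer would, in place of code of your own. Each camera call takes 0.05 s, during which the arm holds its last target. There are 200 camera calls.

TASK

The cinnamon jar at the back of the condiment caddy has run out. Stand both sauce bottles that hem it in on the ribbed rubber mat beside the caddy, push the jar through the sprung flap into the waste bin, then stand the steel cocoa shaker in the jar's well and put each sauce bottle back in the well it came from. Never tip a sauce bottle over, leave the glass of stirrers and the coffee cup where they are, and at the end everything in the caddy stands upright and the bin's flap is shut.

Things in the scene. Friction and masses are not known exactly. Their poses are not given: they have to be found in the camera images.
- bottle_nozzle: white sauce bottle with a pointed nozzle, 218 mm tall; straight body 58 mm in diameter up to 168 mm above the base, then shoulder, ribbed cap 49 mm wide and nozzle; about 0.3 kg, rigid. Origin: centre of its underside, z up. Grip it across the body about 155 mm above the base. Starts upright in one of the caddy's two front wells (either one).
- bottle_round: white sauce bottle with a domed shoulder and a short blunt steel cap, 199 mm tall; straight body 64 mm in diameter up to 142 mm above the base; about 0.33 kg, rigid. Origin: centre of its underside, z up. Grip it across the body about 135 mm above the base. Starts upright in the caddy's other front well.
- spice_jar: the empty cinnamon jar: round, red cap, label, 45 mm in diameter, 106 mm tall, 0.11 kg. Origin: centre of its underside, z up. Grip it across the cap about 88 mm above the base. Starts upright in the caddy's back well, about 18 mm behind and between the two bottles, which are much taller.
- shaker: the cocoa shaker: plain steel cylinder with a rounded top, 43 mm in diameter, 92 mm tall, about 0.14 kg. Origin: centre of its underside, z up. Starts upright on the bare counter in front of the caddy.
- caddy: condiment caddy, fixed: dark wooden block 132 x 200 x 28 mm (x, y, z), thin steel rail 61 mm high round the rear. Origin: centre of its underside; x to the back, y left, z up. Two front wells, 74 mm wide, centred at (-19, +53.5) and (-19, -53.5) mm; back well, 57 mm wide, at (+27, 0) mm. All are round, 18 mm deep, floor 10 mm above the counter, rims chamfered 3 mm.
- mat: black ribbed rubber bar mat with nothing on it (not the mat under the tamper far off to the right), fixed flat on the counter left or right of the caddy, 160 x 220 x 6 mm (x, y, z). Origin: centre of its underside, z up; a thing standing on it has its base 6 mm above the counter.
- bin: steel waste bin with a black lid, fixed, on the left or right (where the mat is not), 150 x 164 mm, flat top 220 mm above the counter. Origin: centre of its underside; x away from the robot, y left, z up. Mouth in the lid 86 (x) x 110 (y) mm, centred over the origin and closed by a flap. Inside 142 x 156 mm, floor 5 mm above the counter.
- bin_flap (a joint): angle (rad) of the bin's steel flap: 0 shut, up to 1.45. Hinged along the mouth's +x edge, 80 mm long; a thing pushed down on it swings it down into the bin (under 1 N), it springs shut by itself. Open, it hangs along the +x edge, so come through about 8 mm to the -x side of the mouth's centre; a jar let go some 60 mm deep in the mouth falls in.
- stirrer_jar: bystander: glass jar of wooden stirrers, 72 mm in diameter, 148 mm tall, standing loose behind the caddy to the right. Origin: centre of its underside
- cup: bystander: pale stoneware coffee cup, 86 x 102 x 56 mm, standing loose in front of the caddy to the left. Origin: on its underside, some 10 mm off the centre of its foot
There are look-alikes about, which are no part of the job. Leave any red look-alike of the bottle_round alone.

How it is judged (in metres and radians):
On the way, in this order (a step that is already met when the one before it is completed fails the run):
1. both sauce bottles stand upright on the rubber mat together (x of bottle_nozzle in the frame of mat between -0.065 and 0.065 m and y of bottle_nozzle in the frame of mat between -0.095 and 0.095 m and z of each of bottle_nozzle, bottle_round in the frame of mat below 0.012 m and angle between each of bottle_nozzle, bottle_round's own z axis and vertical below 0.1 rad and linear speed of each of bottle_nozzle, bottle_round below 0.05 m/s and x of bottle_round in the frame of mat between -0.065 and 0.065 m and y of bottle_round in the frame of mat between -0.095 and 0.095 m), for 0.2 s.
2. the cinnamon jar has gone through the flap and lies in the bin (x of spice_jar in the frame of bin between -0.074 and 0.074 m and y of spice_jar in the frame of bin between -0.08 and 0.08 m and z of spice_jar in the frame of bin below 0.13 m), for 0.2 s.
At the end, for the whole second after the job is handed in: The cinnamon jar is inside the bin and the flap is shut (under 0.12 rad); the cocoa shaker stands upright on the floor of the caddy's back well (within 10 mm of its centre each way); each sauce bottle stands upright within 14 mm of where it stood at the start; all are at rest (all of step 2 and value of joint bin_flap below 0.12 rad and x of shaker in the frame of caddy between 0.017 and 0.037 m and y of shaker in the frame of caddy between -0.01 and 0.01 m and z of shaker in the frame of caddy below 0.016 m and angle between each of shaker, bottle_nozzle, bottle_round's own z axis and vertical below 0.1 rad and distance of each of bottle_nozzle, bottle_round from where it was at the start of the episode below 0.014 m and linear speed of each of bottle_nozzle, bottle_round, shaker, spice_jar below 0.02 m/s); the robot touches nothing.
It fails at once if a sauce bottle is tipped over (angle between any of bottle_nozzle, bottle_round's own z axis and vertical above 0.6 rad).
It fails at once if the glass of stirrers or the coffee cup is shifted by more than 20 mm (distance of any of stirrer_jar, cup from where it was at the start of the episode above 0.02 m).
It also fails if it takes over 128 s, if anything falls off the work surface, if the arm or the gripper's body presses on something with over 40 N, if the wrist force passes 120 N, or if a joint passes its speed limit or range.

## Working session

There is one attempt and no reset: what is moved stays moved. The work goes in short steps, Python scripts to look and compute and a tool call to move; the robot and the scene stay as the last step left them, time stands still between calls to the robot, and variables do not carry over. Pictures are saved under pics/ and viewed, at most 14 in all, crops included, and the job is handed in when it is done.

Besides the shell and the picture viewer there is one more tool, called after "Call:" as a command line: name --pt "numbers of a row" for each row, then --argument value for the rest. move_arm: Moves the arm, as the interface text tells. Its arguments: {"type":"object","properties":{"motion":{"type":"array","items":{"type":"array","items":{"type":"number"}}},"grip_force":{"type":"number"}},"required":["motion"]}

```bash
mkdir -p pics
cat > h.py <<'E'
import numpy as np, cv2
from rig import sensors, grab_frame, camera_params, order
def cloud(n):
    p,d=grab_frame(n); c=camera_params(n); K=np.array(c["camera_matrix"]);T=np.array(c["world_from_camera"])
    v,u=np.mgrid[:384,:512]
    P=np.stack([(u-K[0,2])/K[0,0]*d,(v-K[1,2])/K[1,1]*d,d],-1)@T[:3,:3].T+T[:3,3]
    P[d<=0]=np.nan
    return p,d,P,K,T
E
python3 - <<'E'
from h import *
for n in ("scene","top"):
    p,d,P,K,T=cloud(n); np.savez(n,p=p,d=d,P=P,K=K,T=T)
    cv2.imwrite(f"pics/{n}.png",cv2.resize(p[...,::-1],(800,600)))
    print(n,K.round(1).tolist(),T.round(3).tolist())
print(sensors.sense())
E
```

```text
scene [[491.3, 0.0, 259.6], [0.0, 491.3, 189.8], [0.0, 0.0, 1.0]] [[0.818, 0.495, -0.294, 1001.421], [0.576, -0.691, 0.437, -758.684], [0.013, -0.526, -0.85, 1462.589], [0.0, 0.0, 0.0, 1.0]]
top [[457.6, 0.0, 257.5], [0.0, 457.6, 189.5], [0.0, 0.0, 1.0]] [[0.066, -0.783, 0.619, -312.851], [-0.998, -0.062, 0.027, -104.332], [0.017, -0.619, -0.785, 1235.97], [0.0, 0.0, 0.0, 1.0]]
{'clock': 0.1, 'qpos': array([-1.22939197e+00,  3.53595230e-01,  1.63406097e+00, -6.41221141e-06,
        1.15518345e+00, -2.42195447e-03]), 'qvel': array([ 0.00094389, -0.00097287, -0.00219987, -0.0004992 , -0.00136188,
        0.00039299]), 'joint_efforts': array([ 3.10396739e-03, -6.06351399e+01, -3.42820430e+01,  1.99341207e-04,
        4.06816063e-03,  2.63629332e-06]), 'eef_pos': array([ 210.52583565, -588.02605259,  230.62602747]), 'tcp_rot': array([-3.14034566e+00,  2.84293968e-06,  3.43828909e-01]), 'contact_force': array([ 0.32613767,  0.38177555, -1.05970142]), 'wrist_torque': array([ 0.01702804,  0.02240238, -0.01028403]), 'grasp_force': 0.0, 'opening': 0.9999558774354804}
```

View pics/scene.png

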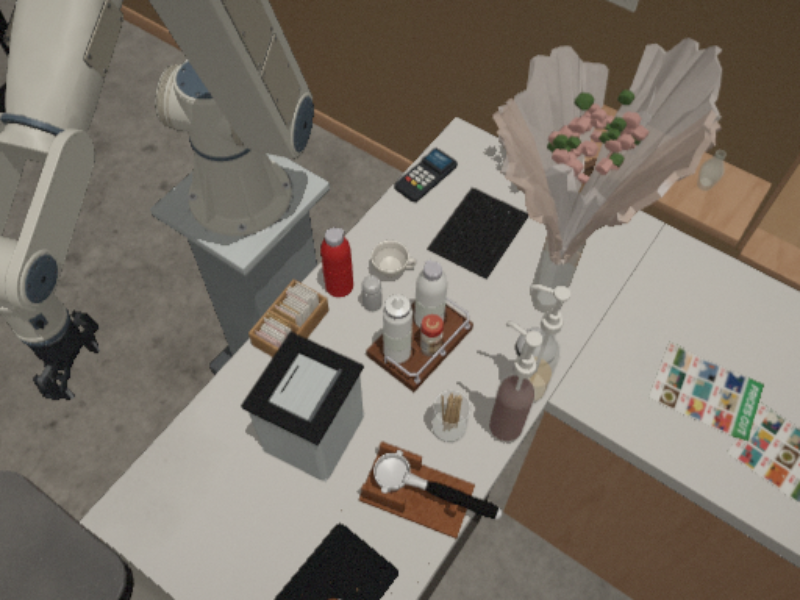

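View pics/top.png

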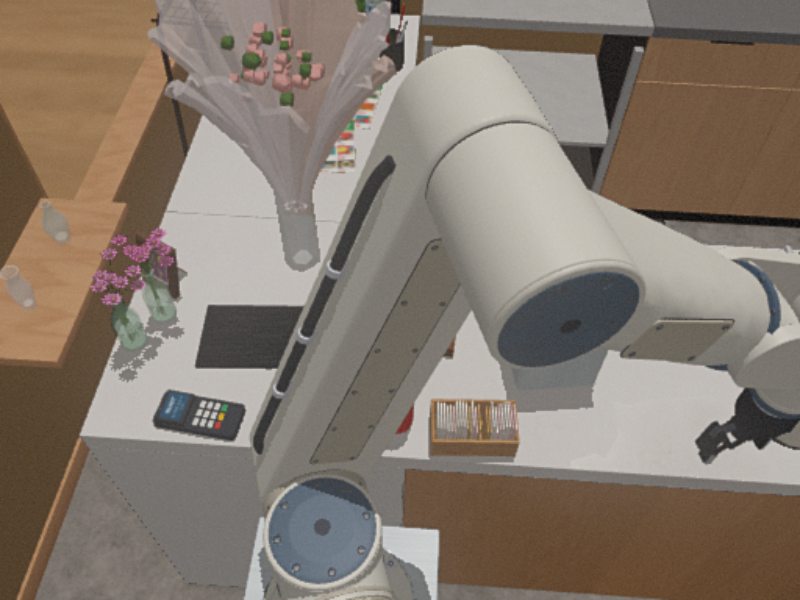

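The scene view (800x600) shows:
- the caddy at (420,340), holding a bottle with a pointed cap at (431,290), one with a steel cap at (397,325), and the jar with the red cap at (431,335)
- the shaker at (372,293), the cup at (390,260), and the red look-alike bottle at (337,262)
- the bin at (305,400), the stirrers at (450,415), and the empty mat at (478,230). The other mat, far off at (340,570), is the tamper's.

The top view is mostly blocked by the arm. Next I'll measure from the scene view with an enlarged crop.

Run:
```python
from h import *
z=np.load("scene.npz");p,P=z["p"],z["P"]
cv2.imwrite("pics/crop.png",cv2.resize(p[90:300,150:350,::-1],(760,798))[:600*798//798] if 0 else cv2.resize(p[95:305,140:350,::-1],(600,600),interpolation=cv2.INTER_CUBIC))
# table level check & height-slice clusters
print("table z",np.nanmedian(P[300:330,100:200,2]))
Z=P[...,2]
def clusters(lo,hi,xr=(250,900),yr=(-500,500)):
    m=((Z>lo)&(Z<hi)&(P[...,0]>xr[0])&(P[...,0]<xr[1])&(P[...,1]>yr[0])&(P[...,1]<yr[1])).astype(np.uint8)
    n,l,s,c=cv2.connectedComponentsWithStats(m)
    for i in range(1,n):
        if s[i,4]>25:
            q=P[l==i]; print((lo,hi),s[i,4],"px",c[i].round(0),"mean",q.mean(0).round(0),"min",q.min(0).round(0),"max",q.max(0).round(0),"rgb",p[l==i].mean(0).round(0))
for b in ((20,32),(55,80),(80,98),(98,112),(130,160),(160,225),(214,226)): clusters(*b)
# mat: dark pixels on plane
m=((p.max(2)<60)&(np.abs(Z)<15)).astype(np.uint8)
n,l,s,c=cv2.connectedComponentsWithStats(cv2.morphologyEx(m,cv2.MORPH_OPEN,np.ones((3,3))))
for i in range(1,n):
    if s[i,4]>300:
        q=P[l==i]; print("dark",c[i].round(),cv2.minAreaRect(q[:,:2].astype(np.float32)),q[:,2].mean())
```

```text
table z 0.9623210702072811
(20, 32) 273 px [274. 107.] mean [336. 317.  26.] min [293. 229.  20.] max [375. 382.  32.] rgb [82. 88. 88.]
(20, 32) 82 px [249. 163.] mean [410.  48.  26.] min [387.  13.  20.] max [451.  71.  32.] rgb [171. 165. 154.]
(20, 32) 31 px [218. 185.] mean [379. -88.  26.] min [ 354. -104.   21.] max [391. -61.  32.] rgb [113.  26.  24.]
(20, 32) 31 px [346. 193.] mean [755. 140.  27.] min [722. 130.  20.] max [781. 156.  32.] rgb [125. 122. 115.]
(20, 32) 168 px [289. 206.] mean [622. -17.  27.] min [587. -67.  20.] max [642.  15.  32.] rgb [103.  70.  52.]
(20, 32) 229 px [266. 225.] mean [ 600. -120.   27.] min [ 549. -167.   20.] max [634. -50.  32.] rgb [98. 70. 54.]
(20, 32) 377 px [264. 228.] mean [ 604. -133.   27.] min [ 511. -190.   20.] max [661.  10.  32.] rgb [95. 69. 56.]
(55, 80) 77 px [216. 178.] mean [375. -90.  68.] min [ 339. -105.   55.] max [392. -51.  80.] rgb [113.  32.  31.]
(55, 80) 771 px [183. 200.] mean [ 337. -222.   68.] min [ 290. -299.   55.] max [ 376. -137.   80.] rgb [157. 142. 126.]
(55, 80) 50 px [238. 188.] mean [455. -79.
[... 4745 characters left out ...]
in [ 804. -182.  160.] max [ 875. -116.  225.] rgb [106.  91.  85.]
(214, 226) 55 px [358. 161.] mean [760. 144. 220.] min [720. 129. 214.] max [793. 177. 225.] rgb [122. 111. 102.]
(214, 226) 2839 px [193. 248.] mean [ 531. -380.  219.] min [ 439. -472.  214.] max [ 618. -281.  226.] rgb [73. 73. 72.]
(214, 226) 26 px [331. 246.] mean [ 841. -154.  220.] min [ 822. -161.  214.] max [ 854. -139.  226.] rgb [100.  85.  81.]
dark [306. 149.] ((532.7946166992188, 241.0483856201172), (156.27847290039062, 221.02418518066406), 4.224217891693115) 6.182804101131684
dark [218. 365.] ((750.9195556640625, -581.7786865234375), (173.9787139892578, 148.32920837402344), 87.00204467773438) 6.842366135509008
```

View pics/crop.png

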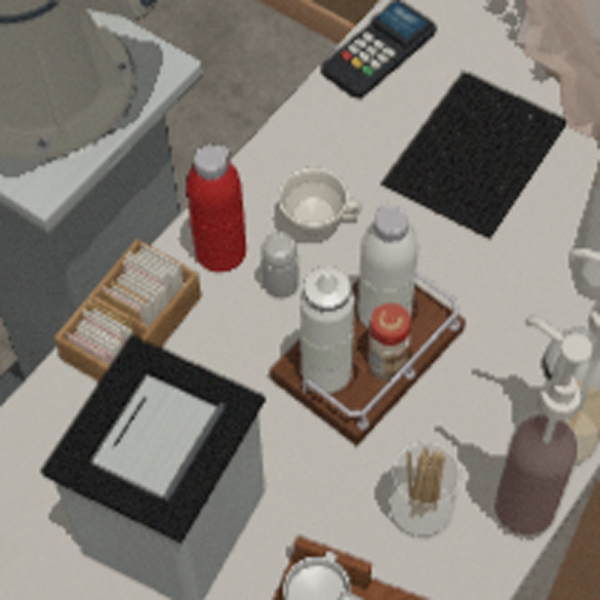

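Of the candidates, (388,260) in the crop has the domed shoulder and plain steel cap, so it is bottle_round in the left well. (327,330) is taller with a ribbed cap, so it is bottle_nozzle in the right well. The red one at (217,210) is the look-alike and stays put. The mat at (475,155) is bare, which fits the description.

Now I'll lift the arm and fit the geometry.

The manual's scale: shifts go in shares of 0.6 m and turns go in shares of pi/2 rad. Converting my numbers, -0.28 m / 0.6 = -0.4667, -0.24 m / 0.6 = -0.4.

Call:
move_arm --pt "0 0 0 0 0 -0.0667 0.0854" --pt "0 0 0 0 0 -0.1333 0.0854" --pt "0 0 0 0 0 -0.2 0.0854" --pt "0 0 0 0 0 -0.2667 0.0854" --pt "0 0 0 0 0 -0.3333 0.0854" --pt "0 0 0 0 0 -0.4 0.0854" --pt "0 0 0 0 0 -0.4667 0.0854" --pt "0 0 0 0 0 -0.4667 0.0854"

```text
clock: 1.1
eef_pos: [210.9, -589.1, 514.6]
tcp_rot: [3.136, -0.0, 0.344]
contact_force: [0.2, -0.2, -0.3]
opening: 1.0
grasp_force: 0.0
```

```bash
cat > fit.py <<'E'
from h import *
from scipy.optimize import least_squares
def circ(P,R,x0,lo,hi,rad=None):
    m=(P[...,2]>lo)&(P[...,2]<hi)&(np.hypot(P[...,0]-x0[0],P[...,1]-x0[1])<(rad or R+12))
    q=P[m][:,:2]
    s=least_squares(lambda c:np.hypot(*(q-c).T)-R,x0,loss="soft_l1",f_scale=1.5)
    return s.x.round(1),len(q),np.abs(s.fun).mean().round(1)
def rect(P,p,m):
    q=P[m][:,:2].astype(np.float32); return cv2.minAreaRect(q)
E
python3 - <<'E'
from fit import *
z=np.load("scene.npz");p,P=z["p"],z["P"];Z=P[...,2]
print("round",circ(P,32,(570,-38),45,145)); print("nozzle",circ(P,29,(562,-142),65,170))
print("jar",circ(P,22.5,(611,-91),75,112)); print("shaker",circ(P,21.5,(447,-68),15,75))
print("stirr",circ(P,36,(748,-222),20,140)); print("red",circ(P,32,(362,-75),20,140))
m=(Z>212)&(Z<228)&(P[...,0]>420)&(P[...,0]<640)&(P[...,1]<-270)&(P[...,1]>-490)
print("bin",rect(P,p,m))
m=(Z>20)&(Z<34)&(P[...,0]>490)&(P[...,0]<680)&(P[...,1]<30)&(P[...,1]>-210)
print("caddy",rect(P,p,m))
m=(Z>212)&(Z<228)&(P[...,0]>420)&(P[...,0]<640)&(P[...,1]<-270)&(P[...,1]>-490)&(p.min(2)>90)
print("flap",rect(P,p,m))
s=sensors.sense();print(s["qpos"],s["eef_pos"],s["tcp_rot"])
E
```

```text
round (array([571.7, -28.7]), 247, np.float64(1.1))
nozzle (array([ 562.6, -135.4]), 298, np.float64(1.0))
jar (array([613.6, -85.6]), 95, np.float64(1.8))
shaker (array([444.3, -65. ]), 116, np.float64(1.4))
stirr (array([ 744.3, -210. ]), 566, np.float64(7.6))
red (array([357. , -71.5]), 365, np.float64(1.3))
bin ((528.775146484375, -376.117919921875), (158.08102416992188, 172.03880310058594), 8.878792762756348)
caddy ((585.9832153320312, -83.69822692871094), (204.56884765625, 135.7162628173828), 84.81304931640625)
flap ((526.7546997070312, -375.9891052246094), (154.12828063964844, 171.1605224609375), 8.878792762756348)
[-1.22936232e+00  2.24167516e-01  1.20996295e+00  2.14988420e-05
  1.70225802e+00 -2.42121398e-03] [ 210.93897331 -589.1055492   514.57980308] [ 3.13638846e+00 -8.69800766e-06  3.43858119e-01]
```

```bash
cat > go.py <<'E'
import sys
from h import *
from scipy.spatial.transform import Rotation as R
def target(T,az):  # tilt from vertical, heading of the tool (deg; -90 = toward -y); tool y horizontal
    a=np.radians(az);t=np.radians(T); z=np.array([np.cos(a)*np.sin(t),np.sin(a)*np.sin(t),-np.cos(t)])
    y=np.array([-np.sin(a),np.cos(a),0]); return np.column_stack([np.cross(y,z),y,z])
def go(x,y,z,T=60,az=-90):
    s=sensors.sense(); R0=R.from_euler("xyz",s["tcp_rot"]); Rt=R.from_matrix(target(T,az))
    c=[R0.inv()*Rt,R0.inv()*Rt*R.from_euler("z",np.pi)]
    rv=min((k.as_rotvec() for k in c),key=np.linalg.norm)
    d=R0.inv().apply(np.array([x,y,z])-s["eef_pos"])/1000
    return rv,d,s
def grasp(x,y,z,T=60,az=-90,off=19):   # TCP for a grasp point
    return np.array([x,y,z])+off*target(T,az)[:,2]
if __name__=="__main__":
    rv,d,s=go(*map(float,sys.argv[1:]))
    print("turn",rv.round(4),"shift",d.round(4),"rows",np.linalg.norm(d)/.0625,np.degrees(np.linalg.norm(rv))/10.7)
    print("q",s["qpos"].round(3),"eef",s["eef_pos"].round(1),s["tcp_rot"].round(4),"F",s["contact_force"].round(1),s["opening"].round(3),s["grasp_force"].round(1))
E
python3 go.py 420 150 480 0 -90; python3 -c "
from go import *
print(target(0,-90))"
```

```text
turn [ 0.0045  0.0032 -1.2269] shift [ 0.446  -0.6255  0.0313] rows 12.302109488171412 6.569993769035235
[[-6.123234e-17  1.000000e+00  0.000000e+00]
 [ 1.000000e+00  6.123234e-17 -0.000000e+00]
 [-0.000000e+00  0.000000e+00 -1.000000e+00]]Traceback (most recent call last):
  File "go.py", line 18, in <module>
    print("q",s["qpos"].round(3),"eef",s["eef_pos"].round(1),s["tcp_rot"].round(4),"F",s["contact_force"].round(1),s["opening"].round(3),s["grasp_force"].round(1))
                                                                                                                   ^^^^^^^^^^^^^^^^^^
AttributeError: 'float' object has no attribute 'round'
```

In the tool's units: -0.313 m / 0.6 = -0.5217, -0.274 m / 0.6 = -0.4567, -1.227 rad / 1.5708 = -0.7811.

Call:
move_arm --pt "0 0 -0.098 0.0467 -0.065 0.0033 0.0854" --pt "0 0 -0.1954 0.0933 -0.13 0.0067 0.0854" --pt "0 0 -0.2928 0.14 -0.195 0.01 0.0854" --pt "0 0 -0.3909 0.1867 -0.26 0.0133 0.0854" --pt "0 0 -0.4883 0.2317 -0.325 0.0167 0.0854" --pt "0 0 -0.5857 0.2783 -0.3917 0.02 0.0854" --pt "0 0 -0.6837 0.325 -0.4567 0.0233 0.0854" --pt "0 0 -0.7811 0.3717 -0.5217 0.0267 0.0854"

```text
clock: 2.1
eef_pos: [314.9, -216.9, 494.0]
tcp_rot: [-3.14, -0.001, 1.575]
contact_force: [0.3, 0.6, 0.9]
opening: 0.996
grasp_force: 0.0
```

In the tool's units: 0.37 m / 0.6 = 0.6167, 0.323 m / 0.6 = 0.5383.

Call:
move_arm --pt "0 0 0 0.0767 0.0217 0 0.0854" --pt "0 0 0 0.1533 0.0433 0 0.0854" --pt "0 0 0 0.2317 0.065 0 0.0854" --pt "0 0 0 0.3083 0.0867 0 0.0854" --pt "0 0 0 0.385 0.1083 0 0.0854" --pt "0 0 0 0.4617 0.13 0 0.0854" --pt "0 0 0 0.5383 0.1517 0 0.0854" --pt "0 0 0 0.6167 0.1733 0 0.0854"

```text
clock: 3.1
eef_pos: [418.9, 152.9, 494.0]
tcp_rot: [-3.14, 0.001, 1.571]
contact_force: [0.1, -1.1, 0.1]
opening: 1.004
grasp_force: 0.0
```

```bash
sed -i 's/s\["opening"\].round(3),s\["grasp_force"\].round(1)/s["opening"],s["grasp_force"]/' go.py; python3 go.py 560 150 260
```

```text
turn [-1.1000e-03 -1.0465e+00  1.0000e-03] shift [-0.0028  0.1414  0.2338] rows 4.372797831156438 5.6034870392961365
q [ 0.347 -0.089  1.589 -0.     1.644  0.347] eef [418.9 152.9 494. ] [-3.1402e+00  7.0000e-04  1.5711e+00] F [ 0.1 -1.1  0.1] 1.0042730724242466 0.0
```

In the tool's units: 0.16 m / 0.6 = 0.2667, 0.14 m / 0.6 = 0.2333, -1.047 rad / 1.5708 = -0.6665.

Call:
move_arm --pt "0 -0.0834 0 0 0.03 0.0333 0.0854" --pt "0 -0.1668 0 0 0.0583 0.0667 0.0854" --pt "0 -0.2502 0 0 0.0883 0.1 0.0854" --pt "0 -0.3336 0 0 0.1167 0.1333 0.0854" --pt "0 -0.417 0 0 0.1467 0.1667 0.0854" --pt "0 -0.4997 0 0 0.1767 0.2 0.0854" --pt "0 -0.5831 0 0 0.205 0.2333 0.0854" --pt "0 -0.6665 0 0 0.2333 0.2667 0.0854"

```text
clock: 4.1
eef_pos: [559.3, 151.5, 333.7]
tcp_rot: [-3.139, 1.052, 1.574]
contact_force: [0.9, 0.4, -0.2]
opening: 0.998
grasp_force: 0.0
```

```bash
python3 - <<'E'
from fit import *
for n in ("top","wrist"):
    p,d,P,K,T=cloud(n); np.savez(n,p=p,d=d,P=P,K=K,T=T)
    cv2.imwrite(f"pics/{n}2.png",cv2.resize(p[...,::-1],(640,480)))
P=np.load("top.npz")["P"]
for a in (("round",32,(571,-29),45,145),("nozzle",29,(562,-135),65,170),("shaker",21.5,(444,-65),15,75)): print(a[0],circ(P,*a[1:]))
E
python3 go.py 560 150 260; cd pics; python3 -c "
import cv2;a=cv2.imread('top2.png');b=cv2.imread('wrist2.png');cv2.imwrite('tw.png',cv2.resize(cv2.hconcat([a,b]),(800,300)))"
```

```text
round (array([572.8, -26. ]), 395, np.float64(1.2))
nozzle (array([ 563.1, -132.7]), 383, np.float64(1.1))
shaker (array([444., -65.]), 0, np.float64(nan))
turn [-0.0034  0.008   0.0096] shift [0.059  0.0023 0.035 ] rows 1.0978869578742263 0.06907832124232867
q [ 0.675  0.564  1.478 -0.778  1.837  0.757] eef [558.4 151.4 328.6] [-3.1214  1.0551  1.5902] F [-1.1 -0.4 -0.2] 0.9988716831461261 0.0fit.py:7: RuntimeWarning: Mean of empty slice.
  return s.x.round(1),len(q),np.abs(s.fun).mean().round(1)
  ret = ret.dtype.type(ret / rcount)
```

View pics/tw.png

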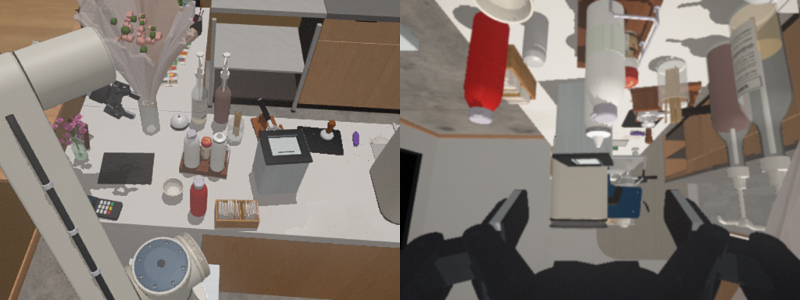

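The top half shows the caddy clear of the arm with both bottles upright at about (192,150) and (217,150). The wrist half shows both bottles ahead of the open fingers at about (605,60). Next I go to the pre-grasp in front of bottle_round.

```bash
python3 go.py 590 72 183 70 -100
```

```text
turn [ 0.1561 -0.1652  0.083 ] shift [0.0872 0.0329 0.1407] rows 2.7006901909178254 1.2959577627129515
q [ 0.675  0.564  1.478 -0.778  1.837  0.757] eef [558.4 151.4 328.6] [-3.1214  1.0551  1.5902] F [-1.1 -0.4 -0.2] 0.9988716831461261 0.0
```

In the tool's units: 0.141 m / 0.6 = 0.235, 0.105 m / 0.6 = 0.175, -0.083 rad / 1.5708 = -0.0528.

Call:
move_arm --pt "0.0255 -0.0261 0.0134 0.0367 0.0133 0.0583 0.0854" --pt "0.0497 -0.0528 0.0267 0.0733 0.0267 0.1167 0.0854" --pt "0.0745 -0.0789 0.0395 0.1083 0.0417 0.175 0.0854" --pt "0.0993 -0.105 0.0528 0.145 0.055 0.235 0.0854" --pt "0.0993 -0.105 0.0528 0.145 0.055 0.235 0.0854" --pt "0.0993 -0.105 0.0528 0.145 0.055 0.235 0.0854"

```text
clock: 4.95
eef_pos: [592.2, 73.2, 191.0]
tcp_rot: [3.115, 1.209, 1.37]
contact_force: [-0.6, 0.5, 0.4]
opening: 0.999
grasp_force: 0.0
```

```bash
python3 go.py 568.6 -47.8 138.5 70 -100
```

```text
turn [ 0.0016 -0.0121 -0.0095] shift [ 0.0055 -0.0025  0.1338] rows 2.1436116679488237 0.08285184122667186
q [ 0.539  0.827  1.453 -0.816  1.807  0.949] eef [592.2  73.2 191. ] [3.115  1.2095 1.3695] F [-0.6  0.5  0.4] 0.9991691105702264 0.0
```

In the tool's units: 0.134 m / 0.6 = 0.2233, 0.0055 m / 0.6 = 0.0092, -0.012 rad / 1.5708 = -0.0076.

Call:
move_arm --pt "0 -0.0025 -0.0019 0.0067 -0.0033 0.05 0.0854" --pt "0 -0.0051 -0.0038 0.0083 -0.0042 0.1 0.0854" --pt "0 -0.0076 -0.0057 0.0092 -0.0042 0.15 0.0854" --pt "0 -0.0076 -0.0057 0.0092 -0.0042 0.1917 0.0854" --pt "0 -0.0076 -0.0057 0.0092 -0.0042 0.2233 0.0854" --pt "0 -0.0076 -0.0057 0.0092 -0.0042 0.2233 0.0854"

```text
clock: 5.7
eef_pos: [568.1, -49.1, 137.5]
tcp_rot: [-3.141, 1.224, 1.397]
contact_force: [-0.3, 0.1, 0.5]
opening: 1.003
grasp_force: 0.0
```

```bash
python3 go.py 568.6 -47.8 138.5 70 -100
python3 - <<'E'
from fit import *
p,d,P,K,T=cloud("wrist");q,_,P2,_,_=cloud("scene")
a=p[...,::-1];b=cv2.resize(q[95:305,140:420,::-1],(512,384));cv2.imwrite("pics/g1.png",cv2.resize(cv2.hconcat([a,b]),(800,300)))
E
python3 go.py 568.6 -47.8 138.5 70 -100
```

```text
turn [0.0003 0.0019 0.0002] shift [-0.0005  0.0003 -0.0017] rows 0.028058190392574775 0.01015834857829411
q [ 0.404  0.828  1.644 -0.909  1.622  1.024] eef [568.1 -49.1 137.5] [-3.1413  1.2236  1.3969] F [-0.3  0.1  0.5] 1.002634782174428 0.0
turn [ 0.0015  0.0014 -0.0003] shift [-0.0008 -0.0002 -0.0004] rows 0.015189099884233507 0.011334603422030902
q [ 0.405  0.829  1.643 -0.908  1.623  1.024] eef [568.8 -48.  137.6] [3.1393 1.2232 1.3955] F [0.  0.9 0.1] 0.9948915049529218 0.0
```

View pics/g1.png

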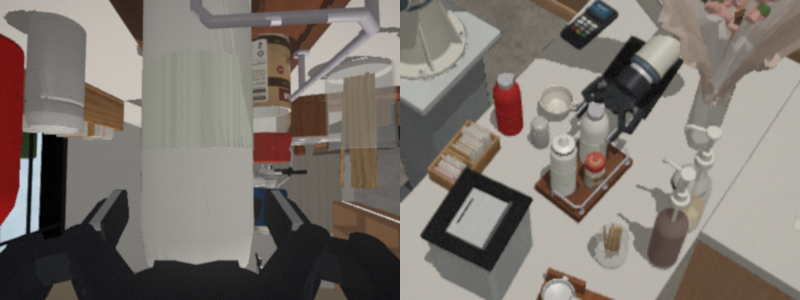

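The bottle stands centred between the open fingers (wrist half, about (198,150)). Closing.

Call:
move_arm --pt "0 0 0 0 0 0 0.055" --pt "0 0 0 0 0 0 0.055" --pt "0 0 0 0 0 0 0.055" --pt "0 0 0 0 0 0 0.055" --pt "0 0 0 0 0 0 0.055" --pt "0 0 0 0 0 0 0.055" --grip_force 50

```text
clock: 6.55
eef_pos: [568.8, -48.3, 137.7]
tcp_rot: [3.139, 1.224, 1.395]
contact_force: [1.6, 2.7, 4.5]
opening: 0.729
grasp_force: 54.2
```

```bash
python3 go.py 568.6 -47.8 270 70 -100
```

```text
turn [ 0.002   0.0023 -0.0003] shift [-0.1243 -0.0002 -0.0454] rows 2.117264711046631 0.016084641627154818
q [ 0.405  0.829  1.643 -0.909  1.623  1.024] eef [568.8 -48.3 137.7] [3.1387 1.224  1.3953] F [1.6 2.7 4.5] 0.7289980556213328 54.227924826554954
```

In the tool's units: -0.2303 m / 0.6 = -0.3838, -0.21 m / 0.6 = -0.35.

Call:
move_arm --pt "0 0 0 -0.0467 0 -0.0167 0.055" --pt "0 0 0 -0.1017 0 -0.0367 0.055" --pt "0 0 0 -0.1567 0 -0.0567 0.055" --pt "0 0 0 -0.1367 -0.02 -0.1117 0.055" --pt "0 0 0 -0.1083 -0.05 -0.1917 0.055" --pt "0 0 0 -0.0767 -0.0817 -0.275 0.055" --pt "0 0 0 -0.05 -0.1083 -0.35 0.055" --pt "0 0 0 -0.0375 -0.1212 -0.3838 0.055"

```text
clock: 7.55
eef_pos: [532.3, 172.4, 235.5]
tcp_rot: [-3.138, 1.223, 1.403]
contact_force: [2.0, -0.4, -2.3]
opening: 0.731
grasp_force: 55.5
```

Call:
move_arm --pt "0 0 0 0 0 0 0.055" --pt "0 0 0 0 0 0 0.055" --pt "0 0 0 0 0 0 0.055"

```text
clock: 7.92
eef_pos: [532.9, 168.7, 236.6]
tcp_rot: [-3.141, 1.224, 1.397]
contact_force: [-0.8, -0.3, -2.1]
opening: 0.735
grasp_force: 55.5
```

```bash
python3 go.py 533.6 170.1 134.5 70 -100
```

```text
turn [-0.0002  0.0022  0.0003] shift [0.0966 0.0005 0.0333] rows 1.6345182204385458 0.01206456270766753
q [ 0.688  0.786  1.425 -0.719  1.95   0.974] eef [532.9 168.7 236.6] [-3.1405  1.224   1.3972] F [-0.8 -0.3 -2.1] 0.7348031144196838 55.462883175350726
```

In the tool's units: 0.0955 m / 0.6 = 0.1592, 0.0935 m / 0.6 = 0.1558.

Call:
move_arm --pt "0 0 0 0.05 0 0.0167 0.055" --pt "0 0 0 0.1 0 0.035 0.055" --pt "0 0 0 0.1333 0 0.0467 0.055" --pt "0 0 0 0.15 0 0.0525 0.055" --pt "0 0 0 0.1558 0 0.0542 0.055" --pt "0 0 0 0.1592 0 0.055 0.055" --pt "0 0 0 0.1592 0 0.055 0.055"

```text
clock: 8.8
eef_pos: [533.3, 171.6, 136.2]
tcp_rot: [3.14, 1.223, 1.396]
contact_force: [-0.2, -0.2, -1.9]
opening: 0.729
grasp_force: 55.5
```

In the tool's units: 0.003 m / 0.6 = 0.005, 0.002 m / 0.6 = 0.0033.

Call:
move_arm --pt "0 0 0 0.0017 0 0.0005 0.055" --pt "0 0 0 0.0033 0 0.0012 0.055" --pt "0 0 0 0.005 0 0.0017 0.055" --pt "0 0 0 0.005 0 0.0017 0.055"

```text
clock: 9.3
eef_pos: [533.1, 171.4, 133.6]
tcp_rot: [3.14, 1.225, 1.395]
contact_force: [-1.0, -0.3, 4.5]
opening: 0.731
grasp_force: 55.7
```

Contact. I'll release and back out.

In the tool's units: -0.14 m / 0.6 = -0.2333, -0.1 m / 0.6 = -0.1667.

Call:
move_arm --pt "0 0 0 0 0 0 0.0854" --pt "0 0 0 0 0 0 0.0854" --pt "0 0 0 0 0 0 0.0854" --pt "0 0 0 0 0 -0.0333 0.0854" --pt "0 0 0 0 0 -0.1 0.0854" --pt "0 0 0 0 0 -0.1667 0.0854" --pt "0 0 0 0 0 -0.2333 0.0854" --pt "0 0 0 0 0 -0.2333 0.0854"

```text
clock: 10.3
eef_pos: [556.1, 303.5, 180.6]
tcp_rot: [3.137, 1.221, 1.395]
contact_force: [-0.2, -0.6, 0.1]
opening: 0.995
grasp_force: 0.0
```

```bash
python3 - <<'E'
from fit import *
p,d,P,K,T=cloud("scene");_,_,P2,_,_=cloud("top")
for Q in(P,P2): print(circ(Q,32,(536,192),40,140),circ(Q,29,(563,-134),65,170))
cv2.imwrite("pics/m1.png",cv2.resize(p[60:300,140:440,::-1],(600,480)))
from go import *
t=grasp(562.9,-134.1,166,70,-100,22);print(t, t-150*target(70,-100)[:,2])
E
python3 go.py 600 60 320 70 -100
```

```text
(array([535.7, 189.8]), 314, np.float64(1.7)) (array([ 562.4, -135.4]), 294, np.float64(1.0))
(array([536.8, 192.4]), 400, np.float64(1.1)) (array([ 563.4, -132.8]), 377, np.float64(1.2))
[ 559.31012995 -154.45916472  158.47555685] [583.78651663 -15.64667797 209.77857835]
turn [0.0015 0.0023 0.0009] shift [-0.2102  0.0851  0.1683] rows 4.518080102426317 0.015584481623732249
q [ 0.79   0.997  1.119 -0.661  2.076  0.978] eef [555.6 300.9 179.6] [-3.1406  1.224   1.399 ] F [ 0.2 -0.6  0.1] 0.9990989823828328 0.0
```

View pics/m1.png

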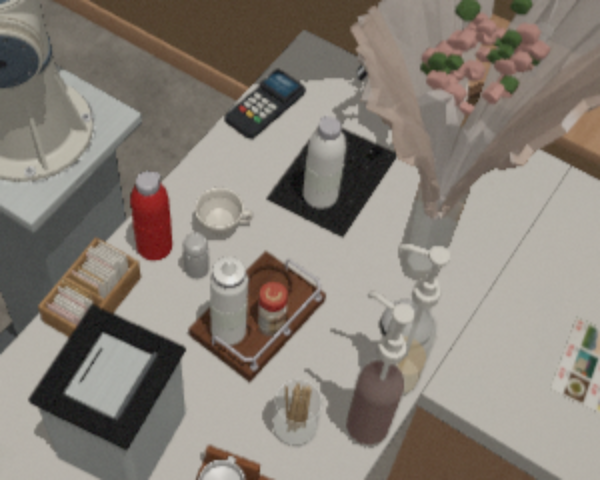

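The round bottle now stands upright on the mat at about (325,165). bottle_nozzle is still in the right well at (228,300), and the jar is at (272,305). Next I raise the arm and cross over.

In the tool's units: -0.15 m / 0.6 = -0.25, -0.11 m / 0.6 = -0.1833.

Call:
move_arm --pt "0 0 0 -0.05 0 -0.0183 0.0854" --pt "0 0 0 -0.1167 0 -0.0417 0.0854" --pt "0 0 0 -0.1833 0 -0.0667 0.0854" --pt "0 0 0 -0.25 0 -0.0917 0.0854" --pt "0 0 0 -0.25 0 -0.0917 0.0854"

```text
clock: 11.02
eef_pos: [556.2, 301.3, 345.7]
tcp_rot: [3.127, 1.218, 1.382]
contact_force: [-0.0, -0.8, -0.2]
opening: 1.003
grasp_force: 0.0
```

In the tool's units: 0.306 m / 0.6 = 0.51, 0.267 m / 0.6 = 0.445.

Call:
move_arm --pt "0 0 0 -0.0117 0.0167 0.0633 0.0854" --pt "0 0 0 -0.025 0.035 0.1267 0.0854" --pt "0 0 0 -0.0367 0.0517 0.1917 0.0854" --pt "0 0 0 -0.0483 0.0683 0.255 0.0854" --pt "0 0 0 -0.06 0.0867 0.3183 0.0854" --pt "0 0 0 -0.0733 0.1033 0.3817 0.0854" --pt "0 0 0 -0.085 0.1217 0.445 0.0854" --pt "0 0 0 -0.0967 0.1383 0.51 0.0854"

```text
clock: 12.02
eef_pos: [584.1, -17.5, 290.6]
tcp_rot: [-3.14, 1.224, 1.398]
contact_force: [0.6, -0.5, -0.6]
opening: 1.002
grasp_force: 0.0
```

Call:
move_arm --pt "0 0 0 0 0 0 0.0854" --pt "0 0 0 0 0 0 0.0854"

```text
clock: 12.28
eef_pos: [584.3, -15.6, 290.8]
tcp_rot: [3.142, 1.224, 1.397]
contact_force: [-0.0, 0.4, -0.5]
opening: 1.001
grasp_force: 0.0
```

```bash
python3 go.py 584 -15.6 210 70 -100; python3 go.py 559.3 -154.5 158.5 70 -100|head -1
```

```text
turn [0.0004 0.0019 0.0001] shift [ 0.076  -0.0003  0.0275] rows 1.2926547287955463 0.010305300243538087
q [ 0.438  0.649  1.554 -0.913  1.808  0.824] eef [584.3 -15.6 290.8] [3.1415 1.2236 1.3966] F [-0.   0.4 -0.5] 1.0009608669075842 0.0
turn [0.0004 0.0019 0.0001] shift [ 0.0764 -0.0006  0.1777] rows 3.0945756370080826 0.010305300243538087
```

In the tool's units: 0.178 m / 0.6 = 0.2967, 0.076 m / 0.6 = 0.1267.

Call:
move_arm --pt "0 0 0 0.0633 0 0.0233 0.0854" --pt "0 0 0 0.1267 0 0.0467 0.0854" --pt "0 0 0 0.1267 0 0.1 0.0854" --pt "0 0 0 0.1267 -0.0008 0.1667 0.0854" --pt "0 0 0 0.1267 -0.0008 0.225 0.0854" --pt "0 0 0 0.1267 -0.0008 0.2667 0.0854" --pt "0 0 0 0.1267 -0.0008 0.2967 0.0854" --pt "0 0 0 0.1267 -0.0008 0.2967 0.0854"

```text
clock: 13.28
eef_pos: [559.5, -155.2, 158.2]
tcp_rot: [-3.14, 1.224, 1.398]
contact_force: [-0.1, 1.0, 0.5]
opening: 0.998
grasp_force: 0.0
```

Call:
move_arm --pt "0 0 0 0 0 0 0.048" --pt "0 0 0 0 0 0 0.048" --pt "0 0 0 0 0 0 0.048" --pt "0 0 0 0 0 0 0.048" --pt "0 0 0 0 0 0 0.048" --pt "0 0 0 0 0 0 0.048" --pt "0 0 0 0 0 0 0.048" --grip_force 50

```text
clock: 14.15
eef_pos: [560.1, -154.7, 158.9]
tcp_rot: [3.139, 1.224, 1.396]
contact_force: [0.1, 2.1, 5.1]
opening: 0.665
grasp_force: 52.8
```

In the tool's units: -0.2115 m / 0.6 = -0.3525, -0.077 m / 0.6 = -0.1283.

Call:
move_arm --pt "0 0 0 -0.0333 0 -0.0122 0.048" --pt "0 0 0 -0.0917 0 -0.0333 0.048" --pt "0 0 0 -0.1583 0 -0.0575 0.048" --pt "0 0 0 -0.225 0 -0.0817 0.048" --pt "0 0 0 -0.2917 0 -0.1062 0.048" --pt "0 0 0 -0.3525 0 -0.1283 0.048" --pt "0 0 0 -0.3525 0 -0.1283 0.048" --pt "0 0 0 -0.3525 0 -0.1283 0.048"

```text
clock: 15.15
eef_pos: [559.2, -154.3, 382.6]
tcp_rot: [-3.138, 1.223, 1.401]
contact_force: [0.1, -0.0, -2.3]
opening: 0.666
grasp_force: 53.3
```

```bash
python3 - <<'E'
import numpy as np
P=np.load("scene.npz")["P"].reshape(-1,3);P=P[~np.isnan(P[:,0])]
for z in range(200,900,100):
    q=P[(P[:,2]>z)&(P[:,2]<z+100)&(P[:,0]>350)&(P[:,0]<1100)&(P[:,1]>0)&(P[:,1]<700)]
    print(z,len(q),q[:,0].min() if len(q) else 0, q[:,1].min() if len(q) else 0,q[:,1].max() if len(q) else 0)
E
python3 go.py 526.2 270.4 385 70 -100
```

```text
200 319 715.6286086553521 100.22299803951239 189.0161854781229
300 738 681.0297973091521 47.941679344873364 277.3148908766501
400 2709 608.9700330313365 0.8650148409510621 353.9384009629699
500 7425 589.4363735384102 0.007522970596482992 376.1064991929237
600 851 645.0974774046497 1.6292542390357312 369.28139661111766
700 0 0 0 0
800 0 0 0 0
turn [0.0007 0.0009 0.0015] shift [ 0.1386 -0.1058 -0.3886] rows 6.815646872650164 0.0099236232646651
q [ 0.257  0.445  1.673 -1.045  1.729  0.666] eef [ 559.2 -154.3  382.6] [-3.1383  1.2226  1.4005] F [ 0.1 -0.  -2.3] 0.665569122726006 53.335031904280186
```

In the tool's units: -0.124 m / 0.6 = -0.2067, -0.094 m / 0.6 = -0.1567.

Call:
move_arm --pt "0 0 0 0.0133 -0.0517 -0.0383 0.048" --pt "0 0 0 0.0283 -0.1033 -0.0783 0.048" --pt "0 0 0 0.0433 -0.155 -0.1167 0.048" --pt "0 0 0 0.0567 -0.2067 -0.1567 0.048" --pt "0 0 0 0.0567 -0.2067 -0.1567 0.048"

```text
clock: 15.78
eef_pos: [453.8, -33.1, 382.1]
tcp_rot: [-3.132, 1.225, 1.409]
contact_force: [0.7, -0.1, -3.3]
opening: 0.666
grasp_force: 54.2
```

In the tool's units: -0.27 m / 0.6 = -0.45, -0.236 m / 0.6 = -0.3933.

Call:
move_arm --pt "0 0 0 0.0267 -0.0117 -0.0567 0.048" --pt "0 0 0 0.055 -0.0233 -0.1133 0.048" --pt "0 0 0 0.0817 -0.035 -0.1683 0.048" --pt "0 0 0 0.1083 -0.0467 -0.225 0.048" --pt "0 0 0 0.135 -0.06 -0.2817 0.048" --pt "0 0 0 0.1633 -0.0717 -0.3383 0.048" --pt "0 0 0 0.19 -0.0833 -0.3933 0.048" --pt "0 0 0 0.2167 -0.095 -0.45 0.048"

```text
clock: 16.77
eef_pos: [450.7, 269.6, 351.4]
tcp_rot: [-3.139, 1.225, 1.4]
contact_force: [0.9, 0.1, -2.2]
opening: 0.658
grasp_force: 54.6
```

In the tool's units: 0.0985 m / 0.6 = 0.1642, 0.075 m / 0.6 = 0.125.

Call:
move_arm --pt "0 0 0 0.04 0.0317 0.0083 0.048" --pt "0 0 0 0.0817 0.0617 0.0183 0.048" --pt "0 0 0 0.1233 0.0933 0.0267 0.048" --pt "0 0 0 0.1642 0.125 0.0367 0.048" --pt "0 0 0 0.1642 0.125 0.0367 0.048" --pt "0 0 0 0.1642 0.125 0.0367 0.048"

```text
clock: 17.52
eef_pos: [526.1, 268.3, 252.7]
tcp_rot: [-3.14, 1.225, 1.399]
contact_force: [0.8, -0.0, -3.4]
opening: 0.664
grasp_force: 54.6
```

```bash
python3 go.py 526.2 270.4 158 70 -100
```

```text
turn [0.0004 0.0032 0.0008] shift [ 0.0898 -0.0002  0.0302] rows 1.5159386376953798 0.017696416887972514
q [ 0.787  0.853  1.245 -0.67   2.09   0.963] eef [526.1 268.3 252.7] [-3.1397  1.2249  1.3987] F [ 0.8 -0.  -3.4] 0.6639028870893061 54.597044829279184
```

Lower to just above the mat, then creep down.

In the tool's units: 0.092 m / 0.6 = 0.1533, 0.091 m / 0.6 = 0.1517.

Call:
move_arm --pt "0 0 0 0.05 0 0.0167 0.048" --pt "0 0 0 0.1 0 0.0333 0.048" --pt "0 0 0 0.1333 0 0.045 0.048" --pt "0 0 0 0.1467 0 0.05 0.048" --pt "0 0 0 0.1492 0 0.0508 0.048" --pt "0 0 0 0.1517 0 0.0517 0.048" --pt "0 0 0 0.1533 0 0.0525 0.048" --pt "0 0 0 0.1533 0 0.0525 0.048"

```text
clock: 18.52
eef_pos: [526.6, 270.5, 156.1]
tcp_rot: [3.14, 1.223, 1.396]
contact_force: [0.5, 0.1, -3.0]
opening: 0.665
grasp_force: 54.6
```

In the tool's units: 0.0015 m / 0.6 = 0.0025, 0.001 m / 0.6 = 0.0017.

Call:
move_arm --pt "0 0 0 0.0017 0 0.0005 0.048" --pt "0 0 0 0.0025 0 0.0008 0.048" --pt "0 0 0 0.0025 0 0.0008 0.048"

```text
clock: 18.9
eef_pos: [526.6, 270.5, 154.8]
tcp_rot: [3.14, 1.224, 1.396]
contact_force: [-1.0, 0.8, 3.5]
opening: 0.662
grasp_force: 54.8
```

Call:
move_arm --pt "0 0 0 0 0 0 0.0854" --pt "0 0 0 0 0 0 0.0854" --pt "0 0 0 0 0 0 0.0854" --pt "0 0 0 0 0 -0.0333 0.0854" --pt "0 0 0 0 0 -0.1 0.0854" --pt "0 0 0 0 0 -0.1667 0.0854" --pt "0 0 0 0 0 -0.2333 0.0854" --pt "0 0 0 0 0 -0.2333 0.0854"

```text
clock: 19.9
eef_pos: [549.2, 402.4, 202.0]
tcp_rot: [3.137, 1.221, 1.395]
contact_force: [-0.1, -0.1, -0.2]
opening: 1.003
grasp_force: 0.0
```

```bash
python3 go.py 430 340 380 0 -90
python3 - <<'E'
from fit import *
p,d,P,K,T=cloud("scene");p2,_,P2,_,_=cloud("top")
for Q in(P,P2): print(circ(Q,32,(536,192),40,140),circ(Q,29,(529,291),65,165),circ(Q,22.5,(613,-85),40,112))
E
```

```text
turn [-0.1034  1.2183 -0.1504] shift [-0.1954 -0.1066  0.0159] rows 3.5696559379301283 6.596544282798311
q [ 0.871  1.087  0.867 -0.652  2.245  0.93 ] eef [549.2 402.4 202. ] [3.1374 1.2213 1.3954] F [-0.1 -0.1 -0.2] 1.0030559642389318 0.0
(array([535.6, 189.9]), 315, np.float64(1.4)) (array([528.7, 288.7]), 231, np.float64(1.8)) (array([613.9, -86. ]), 170, np.float64(1.7))
(array([536.7, 192.3]), 392, np.float64(1.2)) (array([529.6, 291.1]), 403, np.float64(1.2)) (array([615.2, -83.3]), 210, np.float64(1.5))
```

In the tool's units: -0.195 m / 0.6 = -0.325, -0.182 m / 0.6 = -0.3033, 1.218 rad / 1.5708 = 0.7754.

Call:
move_arm --pt "-0.0083 0.0968 -0.0121 -0.0467 -0.0217 0.0033 0.0854" --pt "-0.0166 0.1942 -0.0242 -0.0933 -0.045 0.0067 0.0854" --pt "-0.0248 0.2909 -0.0357 -0.14 -0.0667 0.01 0.0854" --pt "-0.0331 0.3877 -0.0477 -0.1867 -0.0883 0.0133 0.0854" --pt "-0.0414 0.4845 -0.0598 -0.2333 -0.1117 0.0167 0.0854" --pt "-0.0497 0.5819 -0.0719 -0.28 -0.1333 0.02 0.0854" --pt "-0.0573 0.6786 -0.084 -0.3033 -0.155 0.0233 0.0854" --pt "-0.0656 0.7754 -0.0955 -0.325 -0.1783 0.0267 0.0854"

```text
clock: 21.0
eef_pos: [428.9, 337.1, 380.1]
tcp_rot: [-3.141, -0.003, 1.567]
contact_force: [0.1, -0.6, -0.7]
opening: 0.996
grasp_force: 0.0
```

In the tool's units: -0.425 m / 0.6 = -0.7083, 0.003 m / 0.6 = 0.005, 1.4 rad / 1.5708 = 0.8913.

Call:
move_arm --pt "0 0 0.1114 -0.0883 0.005 0.0067 0.0854" --pt "0 0 0.2228 -0.1767 0.0083 0.0133 0.0854" --pt "0 0 0.3342 -0.265 0.0133 0.0183 0.0854" --pt "0 0 0.4456 -0.355 0.0167 0.025 0.0854" --pt "0 0 0.557 -0.4433 0.0217 0.0317 0.0854" --pt "0 0 0.6685 -0.5317 0.025 0.0367 0.0854" --pt "0 0 0.7799 -0.62 0.03 0.0433 0.0854" --pt "0 0 0.8913 -0.7083 0.0333 0.05 0.0854"

```text
clock: 22.0
eef_pos: [447.1, -88.7, 349.7]
tcp_rot: [3.14, 0.003, 0.161]
contact_force: [0.7, 0.6, -0.9]
opening: 0.998
grasp_force: 0.0
```

Call:
move_arm --pt "0 0 0 0 0 0 0.0854" --pt "0 0 0 0 0 0 0.0854"

```text
clock: 22.25
eef_pos: [447.7, -86.9, 349.9]
tcp_rot: [3.14, 0.003, 0.168]
contact_force: [-0.1, 0.6, 0.6]
opening: 1.001
grasp_force: 0.0
```

```bash
python3 go.py 614.5 -84.6 200 0 0
```

```text
turn [0.0015 0.0032 0.1675] shift [0.1654 0.0254 0.1494] rows 3.5892929880217017 0.8973825524089339
q [-0.193 -0.02   1.82  -0.002  1.344  1.211] eef [447.7 -86.9 349.9] [3.1404 0.0033 0.1675] F [-0.1  0.6  0.6] 1.0012108254199674 0.0
```

In the tool's units: 0.1655 m / 0.6 = 0.2758, 0.149 m / 0.6 = 0.2483, 0.168 rad / 1.5708 = 0.107.

Call:
move_arm --pt "0 0 0.0267 0.0683 0.01 0.0617 0.0854" --pt "0 0 0.0535 0.1383 0.0217 0.125 0.0854" --pt "0 0 0.0802 0.2067 0.0317 0.1867 0.0854" --pt "0 0 0.107 0.2758 0.0425 0.2483 0.0854" --pt "0 0 0.107 0.2758 0.0425 0.2483 0.0854" --pt "0 0 0.107 0.2758 0.0425 0.2483 0.0854"

```text
clock: 23.0
eef_pos: [615.2, -83.3, 201.4]
tcp_rot: [3.139, 0.003, 0.003]
contact_force: [-0.6, 0.2, 0.4]
opening: 1.001
grasp_force: 0.0
```

```bash
python3 go.py 614.5 -84.6 77 0 0
python3 - <<'E'
from fit import *
p,d,P,K,T=cloud("wrist")
cv2.imwrite("pics/j1.png",p[...,::-1])
m=(P[...,2]>109)&(P[...,2]<125)&(np.hypot(P[...,0]-614,P[...,1]+85)<40); print(P[m].mean(0),m.sum(),cv2.minEnclosingCircle(P[m][:,:2].astype(np.float32)))
E
```

```text
turn [0.0021 0.0029 0.0027] shift [-0.0004  0.0011  0.1244] rows 1.9907337087524735 0.024375233925069732
q [-0.136  0.377  1.669 -0.003  1.098  1.434] eef [615.2 -83.3 201.4] [3.1395e+00 2.9000e-03 2.7000e-03] F [-0.6  0.2  0.4] 1.0009575976738585 0.0
[616.63435234 -83.67691404 117.34773062] 2241 ((615.2923583984375, -83.52799224853516), 22.247093200683594)
```

Wrist camera puts the cap centre at (615,-83.5), straight below the tool. Descend and close.

In the tool's units: 0.124 m / 0.6 = 0.2067, 0.112 m / 0.6 = 0.1867.

Call:
move_arm --pt "0 0 0 0 0 0.05 0.0854" --pt "0 0 0 0 0 0.1 0.0854" --pt "0 0 0 0 0 0.15 0.0854" --pt "0 0 0 0 0 0.1867 0.0854" --pt "0 0 0 0 0 0.2067 0.0854" --pt "0 0 0 0 0 0.2067 0.0854"

```text
clock: 23.8
eef_pos: [615.4, -84.7, 78.0]
tcp_rot: [3.139, 0.002, 0.001]
contact_force: [-0.3, 0.4, -0.1]
opening: 1.003
grasp_force: 0.0
```

Call:
move_arm --pt "0 0 0 0 0 0 0.036" --pt "0 0 0 0 0 0 0.036" --pt "0 0 0 0 0 0 0.036" --pt "0 0 0 0 0 0 0.036" --pt "0 0 0 0 0 0 0.036" --pt "0 0 0 0 0 0 0.036" --pt "0 0 0 0 0 0 0.036" --pt "0 0 0 0 0 0 0.036" --grip_force 40

```text
clock: 24.8
eef_pos: [616.4, -84.7, 78.3]
tcp_rot: [3.139, 0.0, 0.0]
contact_force: [-0.3, 1.2, 6.4]
opening: 0.51
grasp_force: 40.0
```

Call:
move_arm --pt "0 0 0 0 0 -0.0333 0.036" --pt "0 0 0 0 0 -0.1 0.036" --pt "0 0 0 0 0 -0.175 0.036" --pt "0 0 0 0 0 -0.25 0.036" --pt "0 0 0 0 0 -0.325 0.036" --pt "0 0 0 0 0 -0.4 0.036" --pt "0 0 0 0 0 -0.4333 0.036" --pt "0 0 0 0 0 -0.4333 0.036"

```text
clock: 25.8
eef_pos: [616.6, -84.3, 340.0]
tcp_rot: [3.139, -0.002, 0.0]
contact_force: [0.2, -0.3, -1.4]
opening: 0.506
grasp_force: 41.2
```

```bash
python3 go.py 521.5 -376 340 0 0
python3 - <<'E'
from fit import *
for n in("top","scene"):
    p,d,P,K,T=cloud(n);Z=P[...,2]
    m=(Z>210)&(Z<230)&(P[...,0]>420)&(P[...,0]<640)&(P[...,1]<-270)&(P[...,1]>-490)
    n_,l,s,c=cv2.connectedComponentsWithStats(m.astype(np.uint8)); m=l==1+s[1:,4].argmax()
    print(n,rect(P,p,m),m.sum())
    f=m&(p.min(2)>110); n_,l,s,c=cv2.connectedComponentsWithStats(f.astype(np.uint8)); f=l==1+s[1:,4].argmax()
    print("flap",rect(P,p,f),f.sum())
E
```

```text
turn [ 0.003  -0.0018  0.0004] shift [-0.0953  0.2917  0.0007] rows 4.909551776963072 0.018746279807022908
q [-0.137  0.267  1.511 -0.003  1.361  1.434] eef [616.6 -84.3 340. ] [ 3.1386e+00 -1.8000e-03  4.0000e-04] F [ 0.2 -0.3 -1.4] 0.5064239214467063 41.24636452062987
top ((527.376953125, -373.45843505859375), (160.07723999023438, 171.1610870361328), 8.60084342956543) 2509
flap ((527.638427734375, -373.0286865234375), (85.56915283203125, 104.49151611328125), 9.014177322387695) 731
scene ((528.32470703125, -376.285888671875), (158.20614624023438, 171.83201599121094), 8.542867660522461) 3107
flap ((529.8065185546875, -375.6802062988281), (83.98624420166016, 105.84300231933594), 9.39239501953125) 940
```

In the tool's units: 0.2915 m / 0.6 = 0.4858, -0.0964 m / 0.6 = -0.1607.

Call:
move_arm --pt "0 0 0 -0.0233 0.07 0 0.036" --pt "0 0 0 -0.05 0.15 0 0.036" --pt "0 0 0 -0.0767 0.2333 0 0.036" --pt "0 0 0 -0.105 0.3167 0 0.036" --pt "0 0 0 -0.1333 0.4 0 0.036" --pt "0 0 0 -0.1607 0.4858 0 0.036" --pt "0 0 0 -0.1607 0.4858 0 0.036" --pt "0 0 0 -0.1607 0.4858 0 0.036"

```text
clock: 26.9
eef_pos: [519.5, -375.0, 336.7]
tcp_rot: [3.141, 0.004, -0.0]
contact_force: [-0.8, 0.0, -1.1]
opening: 0.514
grasp_force: 41.5
```

In the tool's units: 0.11 m / 0.6 = 0.1833, 0.1 m / 0.6 = 0.1667.

Call:
move_arm --pt "0 0 0 0 0 0.0333 0.036" --pt "0 0 0 0 0 0.0667 0.036" --pt "0 0 0 0 0 0.0917 0.036" --pt "0 0 0 0 0 0.1167 0.036" --pt "0 0 0 0 0 0.1417 0.036" --pt "0 0 0 0 0 0.1667 0.036" --pt "0 0 0 0 0 0.1833 0.036" --pt "0 0 0 0 0 0.1833 0.036"

```text
clock: 27.9
eef_pos: [519.3, -375.8, 227.2]
tcp_rot: [3.14, 0.003, 0.0]
contact_force: [0.1, -0.2, -1.8]
opening: 0.508
grasp_force: 41.5
```

```bash
python3 go.py 520.2 -375.8 230 0 0
python3 - <<'E'
from fit import *
p,d,P,K,T=cloud("top");q,_,_,_,_=cloud("scene")
cv2.imwrite("pics/b1.png",cv2.hconcat([cv2.resize(p[120:250,280:440,::-1],(400,325)),cv2.resize(q[180:310,130:290,::-1],(400,325))]))
E
```

```text
turn [0.0015 0.0033 0.0004] shift [ 0.0009  0.     -0.0028] rows 0.047391849002196236 0.01957418462357511
q [-0.627  0.382  1.6   -0.003  1.161  0.945] eef [ 519.3 -375.8  227.2] [3.1401e+00 3.3000e-03 4.0000e-04] F [ 0.1 -0.2 -1.8] 0.5077314524630097 41.46198517992161
```

View pics/b1.png

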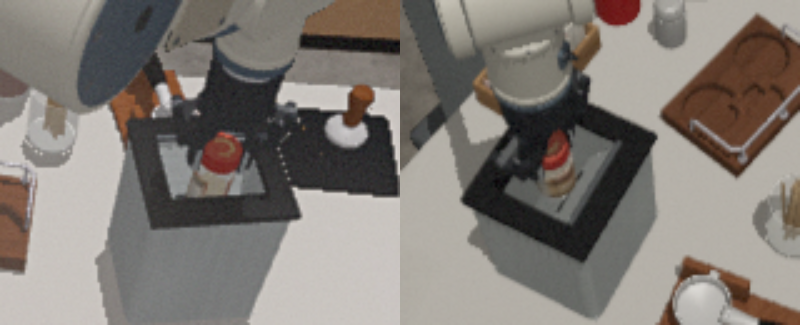

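The jar is in the mouth (left half, about (215,165)) with the flap pressed down and open. Release and rise.

In the tool's units: -0.12 m / 0.6 = -0.2, -0.08 m / 0.6 = -0.1333.

Call:
move_arm --pt "0 0 0 0 0 0 0.0854" --pt "0 0 0 0 0 0 0.0854" --pt "0 0 0 0 0 0 0.0854" --pt "0 0 0 0 0 0 0.0854" --pt "0 0 0 0 0 -0.0667 0.0854" --pt "0 0 0 0 0 -0.1333 0.0854" --pt "0 0 0 0 0 -0.2 0.0854" --pt "0 0 0 0 0 -0.2 0.0854"

```text
clock: 29.0
eef_pos: [521.2, -376.6, 352.1]
tcp_rot: [3.135, -0.003, 0.001]
contact_force: [0.3, -0.0, 0.1]
opening: 0.998
grasp_force: 0.0
```

```bash
python3 go.py 444.5 -64 340 0 0
python3 - <<'E'
from fit import *
p,d,P,K,T=cloud("top");q,_,Q,_,_=cloud("scene")
for X in(P,Q): print(circ(X,21.5,(444,-64),12,78))
cv2.imwrite("pics/b2.png",cv2.hconcat([cv2.resize(p[120:280,200:440,::-1],(480,320)),cv2.resize(q[180:310,130:250,::-1],(295,320))]))
E
```

```text
turn [ 0.0062 -0.0032  0.0005] shift [-0.0766 -0.3127  0.0099] rows 5.153268958715177 0.03721744132203252
q [-0.626  0.293  1.451 -0.003  1.391  0.945] eef [ 521.2 -376.6  352.1] [ 3.1354e+00 -3.2000e-03  5.0000e-04] F [ 0.3 -0.   0.1] 0.9975983748955192 0.0
(array([442.2, -62.7]), 2, np.float64(0.0))
(array([444., -65.]), 127, np.float64(1.3))
```

View pics/b2.png

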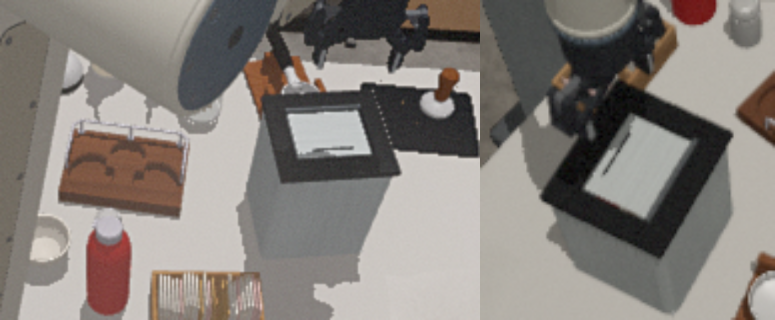

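The flap at (330,130) is shut and the jar is gone. Now the shaker.

In the tool's units: -0.3127 m / 0.6 = -0.5212, -0.0766 m / 0.6 = -0.1277.

Call:
move_arm --pt "0 0 0 -0.02 -0.0833 0 0.0854" --pt "0 0 0 -0.0417 -0.17 0.005 0.0854" --pt "0 0 0 -0.0617 -0.2567 0.0167 0.0854" --pt "0 0 0 -0.0833 -0.3433 0.05 0.0854" --pt "0 0 0 -0.105 -0.43 0.1167 0.0854" --pt "0 0 0 -0.1277 -0.5212 0.1667 0.0854" --pt "0 0 0 -0.1277 -0.5212 0.1833 0.0854" --pt "0 0 0 -0.1277 -0.5212 0.1833 0.0854"

```text
clock: 30.1
eef_pos: [442.2, -63.1, 236.3]
tcp_rot: [3.139, 0.005, 0.002]
contact_force: [0.2, -0.1, 0.7]
opening: 1.0
grasp_force: 0.0
```

Call:
move_arm --pt "0 0 0 0 0 0 0.0854" --pt "0 0 0 0 0 0 0.0854"

```text
clock: 30.35
eef_pos: [443.7, -64.3, 238.2]
tcp_rot: [3.139, 0.001, -0.001]
contact_force: [-0.2, -0.3, -0.1]
opening: 1.004
grasp_force: 0.0
```

```bash
python3 - <<'E'
from fit import *
p,d,P,K,T=cloud("wrist")
cv2.imwrite("pics/s1.png",p[...,::-1])
for lo,hi in((40,95),(15,85),(85,96)):
    m=(P[...,2]>lo)&(P[...,2]<hi)&(np.hypot(P[...,0]-444,P[...,1]+64)<35); print(m.sum(),cv2.minEnclosingCircle(P[m][:,:2].astype(np.float32)))
m=(P[...,2]>10)&(P[...,2]<60)&(P[...,1]>-20)&(P[...,1]<120)&(P[...,0]<480)&(P[...,0]>330);q=P[m];print("cup",q.min(0),q.max(0))
E
python3 go.py 444.5 -64 52 0 0
```

```text
1439 ((444.46856689453125, -61.56729507446289), 21.678977966308594)
493 ((444.5755615234375, -61.413028717041016), 21.724794387817383)
1041 ((444.7049560546875, -61.928096771240234), 19.133392333984375)
cup [379.81506679  -7.32766307  10.00652509] [472.77388019  78.42800442  58.01918367]
turn [ 0.0026  0.0009 -0.0009] shift [ 0.0011 -0.0007  0.1861] rows 2.977908680555009 0.015760433542825428
q [-0.145  0.065  1.986 -0.003  1.091  1.428] eef [443.6 -64.2 238.1] [ 3.1389e+00  9.0000e-04 -9.0000e-04] F [ 0.2 -0.1  0.1] 0.9946169014737937 0.0
```

View pics/s1.png

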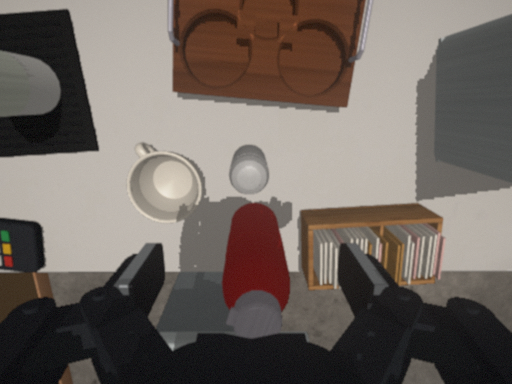

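The shaker is at (249,170) directly ahead of the fingers, the cup at (165,185) just left of it, and the red look-alike at (257,260) behind. I'll narrow the opening to 60 mm to clear the cup, and check the camera mount against the red bottle first.

```bash
python3 -c "
from h import *
print(np.array(camera_params('wrist')['world_from_camera']).round(2)); print(sensors.sense()['eef_pos'])"
```

```text
[[-0.0000e+00 -9.6000e-01 -2.9000e-01  5.1733e+02]
 [-1.0000e+00  0.0000e+00 -0.0000e+00 -6.3720e+01]
 [ 0.0000e+00  2.9000e-01 -9.6000e-01  3.8084e+02]
 [ 0.0000e+00  0.0000e+00  0.0000e+00  1.0000e+00]]
[443.57714627 -64.16793596 238.11692882]
```

In the tool's units: 0.188 m / 0.6 = 0.3133, -0.002 m / 0.6 = -0.0033.

Call:
move_arm --pt "0 0 0 0.0017 -0.0033 0.0333 0.06" --pt "0 0 0 0.0017 -0.0033 0.0833 0.06" --pt "0 0 0 0.0017 -0.0033 0.1333 0.06" --pt "0 0 0 0.0017 -0.0033 0.1917 0.06" --pt "0 0 0 0.0017 -0.0033 0.2417 0.06" --pt "0 0 0 0.0017 -0.0033 0.2833 0.06" --pt "0 0 0 0.0017 -0.0033 0.3133 0.06" --pt "0 0 0 0.0017 -0.0033 0.3133 0.06"

```text
clock: 31.4
eef_pos: [443.1, -62.1, 48.8]
tcp_rot: [3.139, 0.004, -0.0]
contact_force: [-0.3, 0.0, -0.3]
opening: 0.704
grasp_force: 0.0
```

Call:
move_arm --pt "0 0 0 0 0 0 0.034" --pt "0 0 0 0 0 0 0.034" --pt "0 0 0 0 0 0 0.034" --pt "0 0 0 0 0 0 0.034" --pt "0 0 0 0 0 0 0.034" --pt "0 0 0 0 0 0 0.034" --grip_force 40

```text
clock: 32.15
eef_pos: [444.5, -62.0, 50.4]
tcp_rot: [3.139, 0.0, 0.001]
contact_force: [-1.0, -2.2, 7.6]
opening: 0.48
grasp_force: 41.0
```

In the tool's units: 0.169 m / 0.6 = 0.2817, -0.14 m / 0.6 = -0.2333.

Call:
move_arm --pt "0 0 0 0 0 -0.0333 0.034" --pt "0 0 0 0 0 -0.1 0.034" --pt "0 0 0 0 0 -0.1667 0.034" --pt "0 0 0 0.0667 0.0083 -0.2167 0.034" --pt "0 0 0 0.1417 0.0183 -0.2333 0.034" --pt "0 0 0 0.2167 0.0283 -0.2333 0.034" --pt "0 0 0 0.2667 0.0367 -0.2333 0.034" --pt "0 0 0 0.2817 0.0378 -0.2333 0.034"

```text
clock: 33.15
eef_pos: [614.0, -84.1, 189.0]
tcp_rot: [3.139, 0.002, 0.0]
contact_force: [0.5, -0.3, -1.9]
opening: 0.481
grasp_force: 41.3
```

Call:
move_arm --pt "0 0 0 0 0 0 0.034" --pt "0 0 0 0 0 0 0.034" --pt "0 0 0 0 0 0 0.034"

```text
clock: 33.52
eef_pos: [612.0, -83.9, 189.4]
tcp_rot: [3.139, 0.002, 0.001]
contact_force: [0.6, 0.1, -1.3]
opening: 0.479
grasp_force: 41.3
```

```bash
python3 go.py 613.4 -84.7 70 0 0
python3 - <<'E'
from fit import *
for n in ("scene","top"):
    p,d,P,K,T=cloud(n);Z=P[...,2]
    m=(Z>20)&(Z<36)&(P[...,0]>490)&(P[...,0]<680)&(P[...,1]<30)&(P[...,1]>-210)&(p[...,0]>p[...,2]*1.35)
    n_,l,s,c=cv2.connectedComponentsWithStats(cv2.morphologyEx(m.astype(np.uint8),cv2.MORPH_CLOSE,np.ones((3,3)))); m&=l==1+s[1:,4].argmax()
    print(n,rect(P,p,m),m.sum())
E
```

```text
turn [0.0023 0.0023 0.0005] shift [0.0016 0.0006 0.1194] rows 1.9110315389086576 0.017780934948064302
q [-0.137  0.384  1.687 -0.003  1.072  1.435] eef [612.  -83.9 189.4] [3.1393e+00 2.3000e-03 5.0000e-04] F [ 0.6  0.1 -1.3] 0.4791130633467403 41.268349452875555
scene ((586.7044677734375, -85.7802734375), (202.25425720214844, 133.8380584716797), 84.92776489257812) 1032
top ((585.5980224609375, -81.78245544433594), (196.96182250976562, 136.30764770507812), 84.79302978515625) 1044
```

In the tool's units: 0.125 m / 0.6 = 0.2083, 0.001 m / 0.6 = 0.0017.

Call:
move_arm --pt "0 0 0 0.0017 0.0017 0.05 0.034" --pt "0 0 0 0.0017 0.0017 0.1 0.034" --pt "0 0 0 0.0017 0.0017 0.1417 0.034" --pt "0 0 0 0.0017 0.0017 0.1667 0.034" --pt "0 0 0 0.0017 0.0017 0.1867 0.034" --pt "0 0 0 0.0017 0.0017 0.2 0.034" --pt "0 0 0 0.0017 0.0017 0.2083 0.034" --pt "0 0 0 0.0017 0.0017 0.2083 0.034"

```text
clock: 34.62
eef_pos: [613.8, -85.2, 64.3]
tcp_rot: [3.139, 0.002, 0.001]
contact_force: [0.1, 0.4, -2.0]
opening: 0.48
grasp_force: 41.2
```

Call:
move_arm --pt "0 0 0 0 0 0.0033 0.034" --pt "0 0 0 0 0 0.0058 0.034" --pt "0 0 0 0 0 0.0075 0.034" --pt "0 0 0 0 0 0.0075 0.034"

```text
clock: 35.12
eef_pos: [614.0, -85.3, 60.5]
tcp_rot: [3.139, 0.001, 0.0]
contact_force: [-0.6, 0.2, 4.7]
opening: 0.481
grasp_force: 41.9
```

In the tool's units: -0.29 m / 0.6 = -0.4833, -0.235 m / 0.6 = -0.3917.

Call:
move_arm --pt "0 0 0 0 0 0 0.07" --pt "0 0 0 0 0 0 0.075" --pt "0 0 0 0 0 -0.0333 0.075" --pt "0 0 0 0 0 -0.1167 0.075" --pt "0 0 0 0 0 -0.2083 0.0854" --pt "0 0 0 0 0 -0.3 0.0854" --pt "0 0 0 0 0 -0.3917 0.0854" --pt "0 0 0 0 0 -0.4833 0.0854"

```text
clock: 36.12
eef_pos: [613.7, -84.5, 353.3]
tcp_rot: [3.139, 0.0, 0.001]
contact_force: [0.8, -0.1, 0.2]
opening: 1.001
grasp_force: 0.0
```

In the tool's units: -0.164 m / 0.6 = -0.2733, -0.123 m / 0.6 = -0.205.

Call:
move_arm --pt "0 0 0 -0.0683 0 0 0.0854" --pt "0 0 0 -0.1367 0 0 0.0854" --pt "0 0 0 -0.205 0 0 0.0854" --pt "0 0 0 -0.2733 0 0 0.0854" --pt "0 0 0 -0.2733 0 0 0.0854"

```text
clock: 36.75
eef_pos: [448.0, -84.6, 351.7]
tcp_rot: [3.139, 0.0, -0.0]
contact_force: [0.5, 0.9, -0.4]
opening: 1.001
grasp_force: 0.0
```

```bash
python3 go.py 430 340 380 0 -90
python3 - <<'E'
from fit import *
for n in ("scene","top"):
    p,d,P,K,T=cloud(n); print(circ(P,21.5,(613,-85),35,85))
    if n=="scene": cv2.imwrite("pics/c1.png",cv2.resize(p[60:300,140:440,::-1],(600,480)))
E
```

```text
turn [ 0.0025 -0.0018  1.5707] shift [-0.018  -0.4245 -0.0295] rows 6.815152295057292 8.410799893086153
q [-0.188 -0.023  1.819 -0.003  1.345  1.384] eef [448.  -84.6 351.7] [ 3.1388e+00  4.0000e-04 -1.0000e-04] F [ 0.5  0.9 -0.4] 1.0007459734427253 0.0
(array([614. , -87.3]), 100, np.float64(1.3))
(array([615. , -85.4]), 124, np.float64(1.1))
```

View pics/c1.png

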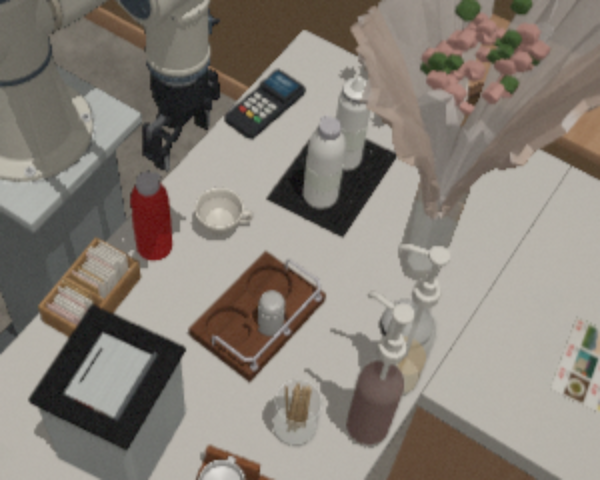

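The shaker stands upright in the back well at (271,312), and both bottles are on the mat at (325,165) and (352,125). Now I go back to the left for bottle_nozzle.

In the tool's units: -0.4245 m / 0.6 = -0.7075, -0.0295 m / 0.6 = -0.0492, -1.4 rad / 1.5708 = -0.8913.

Call:
move_arm --pt "0 0 -0.1114 -0.0033 -0.0883 -0.0067 0.0854" --pt "0 0 -0.2228 -0.0067 -0.1767 -0.0133 0.0854" --pt "0 0 -0.3342 -0.0117 -0.265 -0.0183 0.0854" --pt "0 0 -0.4456 -0.015 -0.3533 -0.025 0.0854" --pt "0 0 -0.557 -0.0183 -0.4417 -0.0317 0.0854" --pt "0 0 -0.6685 -0.0217 -0.53 -0.0367 0.0854" --pt "0 0 -0.7799 -0.0267 -0.6183 -0.0433 0.0854" --pt "0 0 -0.8913 -0.03 -0.7075 -0.0492 0.0854"

```text
clock: 37.85
eef_pos: [432.4, 342.6, 379.0]
tcp_rot: [-3.141, 0.002, 1.407]
contact_force: [0.2, -0.9, 0.1]
opening: 0.998
grasp_force: 0.0
```

```bash
python3 go.py 549.4 400 203 70 -100
```

```text
turn [ 0.0055 -1.2195  0.0098] shift [0.0761 0.1062 0.1757] rows 3.5036389364042533 6.530341177162562
q [ 6.680e-01  1.300e-01  1.599e+00 -1.000e-03  1.415e+00  8.320e-01] eef [432.4 342.6 379. ] [-3.1406e+00  2.2000e-03  1.4067e+00] F [ 0.2 -0.9  0.1] 0.9978043514004116 0.0
```

In the tool's units: 0.1757 m / 0.6 = 0.2928, 0.15 m / 0.6 = 0.25, -1.22 rad / 1.5708 = -0.7767.

Call:
move_arm --pt "0 -0.0974 0 0.02 0.025 0.0167 0.0854" --pt "0 -0.1942 0 0.04 0.05 0.0417 0.0854" --pt "0 -0.2916 0 0.06 0.075 0.075 0.0854" --pt "0 -0.3883 0.0032 0.08 0.1 0.1167 0.0854" --pt "0 -0.4857 0.0032 0.0967 0.125 0.1583 0.0854" --pt "0 -0.5825 0.0064 0.1133 0.15 0.2083 0.0854" --pt "0.0019 -0.6799 0.0064 0.1217 0.1633 0.25 0.0854" --pt "0.0032 -0.7767 0.0064 0.1267 0.1767 0.2928 0.0854"

```text
clock: 38.85
eef_pos: [549.5, 397.8, 200.6]
tcp_rot: [3.14, 1.227, 1.389]
contact_force: [1.0, 0.4, 0.3]
opening: 1.002
grasp_force: 0.0
```

Call:
move_arm --pt "0 0 0 0 0 0 0.0854" --pt "0 0 0 0 0 0 0.0854" --pt "0 0 0 0 0 0 0.0854"

```text
clock: 39.22
eef_pos: [549.8, 397.2, 207.2]
tcp_rot: [3.13, 1.215, 1.378]
contact_force: [-0.4, 0.0, 0.4]
opening: 0.998
grasp_force: 0.0
```

```bash
python3 go.py 526.6 270.5 154.8 70 -100
```

```text
turn [-0.0047 -0.007  -0.0062] shift [ 0.0042 -0.0002  0.139 ] rows 2.2248466442689607 0.05593917407535004
q [ 0.864  1.074  0.877 -0.647  2.243  0.936] eef [549.8 397.2 207.2] [3.1297 1.2147 1.3785] F [-0.4  0.   0.4] 0.998045815083058 0.0
```

In the tool's units: 0.139 m / 0.6 = 0.2317, 0.125 m / 0.6 = 0.2083.

Call:
move_arm --pt "0 0 0 0.0033 0 0.0583 0.0854" --pt "0 0 0 0.005 0 0.1167 0.0854" --pt "0 0 0 0.005 0 0.1667 0.0854" --pt "0 0 0 0.005 0 0.2083 0.0854" --pt "0 0 0 0.005 0 0.2317 0.0854" --pt "0 0 0 0.005 0 0.2317 0.0854" --pt "0 0 0 0.005 0 0.2317 0.0854"

```text
clock: 40.1
eef_pos: [526.2, 269.8, 153.4]
tcp_rot: [3.137, 1.22, 1.386]
contact_force: [-0.2, -0.2, 0.8]
opening: 0.996
grasp_force: 0.0
```

```bash
python3 go.py 526.6 270.5 154.8 70 -100
```

```text
turn [-0.0051 -0.0013 -0.0034] shift [-0.0011  0.0003 -0.0012] rows 0.02575536200061209 0.033358835413863905
q [ 0.786  0.969  1.249 -0.626  1.993  1.052] eef [526.2 269.8 153.4] [3.1373 1.2205 1.3863] F [-0.2 -0.2  0.8] 0.9956433780905695 0.0
```

Call:
move_arm --pt "0 0 0 0 0 0 0.048" --pt "0 0 0 0 0 0 0.048" --pt "0 0 0 0 0 0 0.048" --pt "0 0 0 0 0 0 0.048" --pt "0 0 0 0 0 0 0.048" --pt "0 0 0 0 0 0 0.048" --pt "0 0 0 0 0 0 0.048" --grip_force 50

```text
clock: 40.98
eef_pos: [525.7, 268.9, 152.5]
tcp_rot: [3.141, 1.223, 1.39]
contact_force: [-0.7, 2.0, 4.5]
opening: 0.664
grasp_force: 52.8
```

Call:
move_arm --pt "0 0 0 -0.0333 0 -0.0117 0.048" --pt "0 0 0 -0.0917 0 -0.0333 0.048" --pt "0 0 0 -0.15 0 -0.055 0.048" --pt "0 0 0 -0.1917 -0.0317 -0.0633 0.048" --pt "0 0 0 -0.2317 -0.0617 -0.0733 0.048" --pt "0 0 0 -0.2717 -0.0933 -0.0817 0.048" --pt "0 0 0 -0.3133 -0.125 -0.0908 0.048" --pt "0 0 0 -0.3133 -0.125 -0.0908 0.048"

```text
clock: 41.98
eef_pos: [449.3, 270.0, 349.8]
tcp_rot: [3.136, 1.219, 1.386]
contact_force: [1.1, 0.9, -3.8]
opening: 0.663
grasp_force: 53.5
```

Call:
move_arm --pt "0 0 0 -0.0267 0.0117 0.0567 0.048" --pt "0 0 0 -0.055 0.0233 0.1133 0.048" --pt "0 0 0 -0.0817 0.035 0.1683 0.048" --pt "0 0 0 -0.1083 0.0467 0.225 0.048" --pt "0 0 0 -0.135 0.06 0.2817 0.048" --pt "0 0 0 -0.1633 0.0717 0.3383 0.048" --pt "0 0 0 -0.19 0.0833 0.3933 0.048" --pt "0 0 0 -0.2167 0.095 0.45 0.048"

```text
clock: 42.98
eef_pos: [452.5, -35.4, 377.1]
tcp_rot: [-3.14, 1.222, 1.392]
contact_force: [0.0, -0.3, -3.6]
opening: 0.66
grasp_force: 53.5
```

In the tool's units: 0.1245 m / 0.6 = 0.2075, 0.094 m / 0.6 = 0.1567.

Call:
move_arm --pt "0 0 0 -0.0133 0.0517 0.0383 0.048" --pt "0 0 0 -0.0283 0.1033 0.0783 0.048" --pt "0 0 0 -0.0433 0.155 0.1167 0.048" --pt "0 0 0 -0.0567 0.2075 0.1567 0.048" --pt "0 0 0 -0.0567 0.2075 0.1567 0.048" --pt "0 0 0 -0.0567 0.2075 0.1567 0.048"

```text
clock: 43.72
eef_pos: [556.2, -154.9, 376.8]
tcp_rot: [-3.137, 1.223, 1.393]
contact_force: [-0.3, -0.1, -3.6]
opening: 0.664
grasp_force: 54.2
```

```bash
python3 go.py 559 -156.5 190 70 -100
```

```text
turn [-0.0073  0.0008 -0.001 ] shift [0.1752 0.0033 0.0648] rows 2.989229861287975 0.039776340438458624
q [ 0.255  0.451  1.679 -1.039  1.728  0.678] eef [ 556.2 -154.9  376.8] [-3.1371  1.2225  1.3932] F [-0.3 -0.1 -3.6] 0.6639123720915566 54.24141772091389
```

In the tool's units: 0.175 m / 0.6 = 0.2917, 0.15 m / 0.6 = 0.25, -0.007 rad / 1.5708 = -0.0045.

Call:
move_arm --pt "-0.0025 0 0 0.0667 0.0033 0.0233 0.048" --pt "-0.0045 0 0 0.1333 0.005 0.0483 0.048" --pt "-0.0045 0 0 0.2 0.005 0.0733 0.048" --pt "-0.0045 0 0 0.25 0.005 0.0917 0.048" --pt "-0.0045 0 0 0.2917 0.005 0.1083 0.048" --pt "-0.0045 0 0 0.2917 0.005 0.1083 0.048"

```text
clock: 44.48
eef_pos: [558.5, -155.9, 189.4]
tcp_rot: [-3.138, 1.224, 1.402]
contact_force: [0.2, 0.4, -2.8]
opening: 0.659
grasp_force: 54.2
```

```bash
python3 go.py 559 -156.5 160 70 -100;  python3 - <<'E'
from fit import *
for n in ("scene","top"):
    p,d,P,K,T=cloud(n); print(circ(P,29,(563,-134),90,200),circ(P,29,(563,-134),60,110),circ(P,29,(563,-134),140,190), circ(P,21.5,(613,-85),35,85))
E
```

```text
turn [0.0009 0.002  0.0018] shift [0.0275 0.0007 0.0104] rows 0.4699524949640562 0.015136450813220903
q [ 0.255  0.706  1.753 -1.027  1.553  0.958] eef [ 558.5 -155.9  189.4] [-3.1375  1.2237  1.4016] F [ 0.2  0.4 -2.8] 0.6589783875719011 54.23720338381827
(array([ 561.5, -137.6]), 299, np.float64(1.5)) (array([ 560.9, -137.3]), 124, np.float64(1.2)) (array([ 561.8, -137.5]), 123, np.float64(1.2)) (array([614.2, -88.1]), 101, np.float64(1.4))
(array([ 562.7, -134.8]), 344, np.float64(1.5)) (array([ 562.9, -134.8]), 172, np.float64(1.2)) (array([ 562.7, -134.8]), 149, np.float64(1.4)) (array([614.8, -85.3]), 120, np.float64(1.2))
```

In the tool's units: 0.03 m / 0.6 = 0.05, 0.0004 m / 0.6 = 0.0007.

Call:
move_arm --pt "0 0 0 0.0017 0.0007 -0.0033 0.048" --pt "0 0 0 0.0167 0.0007 0.0017 0.048" --pt "0 0 0 0.03 0.0007 0.0067 0.048" --pt "0 0 0 0.04 0.0007 0.0108 0.048" --pt "0 0 0 0.0467 0.0007 0.0128 0.048" --pt "0 0 0 0.05 0.0007 0.0142 0.048" --pt "0 0 0 0.05 0.0007 0.0142 0.048"

```text
clock: 45.45
eef_pos: [560.2, -154.4, 159.8]
tcp_rot: [3.135, 1.223, 1.391]
contact_force: [0.0, -0.2, -3.1]
opening: 0.661
grasp_force: 54.3
```

In the tool's units: 0.0035 m / 0.6 = 0.0058, 0.0025 m / 0.6 = 0.0042.

Call:
move_arm --pt "0 0 0 0.0025 0 0.0008 0.048" --pt "0 0 0 0.0042 0 0.0015 0.048" --pt "0 0 0 0.0058 0 0.002 0.048" --pt "0 0 0 0.0058 0 0.002 0.048"

```text
clock: 45.95
eef_pos: [560.3, -154.4, 156.4]
tcp_rot: [3.134, 1.223, 1.39]
contact_force: [0.2, 0.2, -1.1]
opening: 0.667
grasp_force: 54.4
```

Call:
move_arm --pt "0 0 0 0.0017 0 0.0005 0.048" --pt "0 0 0 0.0017 0 0.0005 0.048"

```text
clock: 46.2
eef_pos: [560.3, -154.5, 156.4]
tcp_rot: [3.133, 1.225, 1.388]
contact_force: [-1.1, 1.2, 6.0]
opening: 0.663
grasp_force: 54.6
```

Seated. Release, back off, and reverse the earlier route to the mat.

In the tool's units: -0.178 m / 0.6 = -0.2967, -0.077 m / 0.6 = -0.1283.

Call:
move_arm --pt "0 0 0 0 0 0 0.0854" --pt "0 0 0 0 0 0 0.0854" --pt "0 0 0 0 0 0 0.0854" --pt "0 0 0 0 0 -0.05 0.0854" --pt "0 0 0 0 0 -0.1333 0.0854" --pt "0 0 0 0 0 -0.2167 0.0854" --pt "0 0 0 -0.0633 0 -0.27 0.0854" --pt "0 0 0 -0.1283 0 -0.2967 0.0854"

```text
clock: 47.2
eef_pos: [584.8, -13.7, 289.2]
tcp_rot: [3.135, 1.223, 1.392]
contact_force: [0.2, 0.5, -0.1]
opening: 1.0
grasp_force: 0.0
```

In the tool's units: -0.306 m / 0.6 = -0.51, -0.267 m / 0.6 = -0.445.

Call:
move_arm --pt "0 0 0 0.0117 -0.0167 -0.0633 0.0854" --pt "0 0 0 0.025 -0.035 -0.1267 0.0854" --pt "0 0 0 0.0367 -0.0517 -0.1917 0.0854" --pt "0 0 0 0.0483 -0.0683 -0.255 0.0854" --pt "0 0 0 0.06 -0.0867 -0.3183 0.0854" --pt "0 0 0 0.0733 -0.1033 -0.3817 0.0854" --pt "0 0 0 0.085 -0.1217 -0.445 0.0854" --pt "0 0 0 0.0967 -0.1383 -0.51 0.0854"

```text
clock: 48.2
eef_pos: [555.5, 303.1, 337.9]
tcp_rot: [3.136, 1.223, 1.391]
contact_force: [0.4, 0.1, 0.6]
opening: 0.997
grasp_force: 0.0
```

In the tool's units: 0.15 m / 0.6 = 0.25, 0.12 m / 0.6 = 0.2.

Call:
move_arm --pt "0 0 0 0.0667 0 0.025 0.0854" --pt "0 0 0 0.1333 0 0.05 0.0854" --pt "0 0 0 0.2 0 0.0733 0.0854" --pt "0 0 0 0.25 0 0.0917 0.0854" --pt "0 0 0 0.25 0 0.0917 0.0854" --pt "0 0 0 0.25 0 0.0917 0.0854"

```text
clock: 48.95
eef_pos: [556.5, 301.6, 179.5]
tcp_rot: [3.131, 1.222, 1.387]
contact_force: [0.7, 0.7, 0.7]
opening: 1.0
grasp_force: 0.0
```

```bash
python3 go.py 533.1 171.4 133.6 70 -100;  python3 - <<'E'
from fit import *
for n in ("scene","top"):
    p,d,P,K,T=cloud(n); print(circ(P,29,(563,-134),65,170),circ(P,32,(536.5,191),40,140))
E
```

```text
turn [ 0.0014  0.0003 -0.0033] shift [-0.0021 -0.0006  0.14  ] rows 2.240007395472628 0.01931350635583158
q [ 0.789  0.998  1.116 -0.661  2.076  0.981] eef [556.5 301.6 179.5] [3.1311 1.2221 1.3866] F [0.7 0.7 0.7] 0.9997303256517855 0.0
(array([ 563.3, -136. ]), 300, np.float64(1.0)) (array([535.6, 189.6]), 310, np.float64(1.6))
(array([ 564.2, -133.3]), 384, np.float64(1.2)) (array([537. , 192.4]), 400, np.float64(1.1))
```

Nozzle is back within 1 mm of its starting point. Now grip bottle_round.

In the tool's units: 0.14 m / 0.6 = 0.2333, 0.125 m / 0.6 = 0.2083.

Call:
move_arm --pt "0 0 0 -0.0017 0 0.0583 0.0854" --pt "0 0 0 -0.0033 -0.0008 0.1167 0.0854" --pt "0 0 0 -0.0033 -0.0008 0.1667 0.0854" --pt "0 0 0 -0.0033 -0.0008 0.2083 0.0854" --pt "0 0 0 -0.0033 -0.0008 0.2333 0.0854" --pt "0 0 0 -0.0033 -0.0008 0.2333 0.0854" --pt "0 0 0 -0.0033 -0.0008 0.2333 0.0854"

```text
clock: 49.92
eef_pos: [533.2, 172.0, 132.8]
tcp_rot: [3.132, 1.222, 1.388]
contact_force: [-0.0, -0.3, -0.0]
opening: 0.998
grasp_force: 0.0
```

Call:
move_arm --pt "0 0 0 0 0 0 0.055" --pt "0 0 0 0 0 0 0.055" --pt "0 0 0 0 0 0 0.055" --pt "0 0 0 0 0 0 0.055" --pt "0 0 0 0 0 0 0.055" --pt "0 0 0 0 0 0 0.055" --grip_force 50

```text
clock: 50.68
eef_pos: [533.0, 171.2, 132.7]
tcp_rot: [3.132, 1.223, 1.388]
contact_force: [1.5, 3.3, 5.6]
opening: 0.736
grasp_force: 54.3
```

In the tool's units: -0.1705 m / 0.6 = -0.2842, -0.0987 m / 0.6 = -0.1645.

Call:
move_arm --pt "0 0 0 -0.05 0 -0.0183 0.055" --pt "0 0 0 -0.1083 0 -0.04 0.055" --pt "0 0 0 -0.1645 0 -0.06 0.055" --pt "0 0 0 -0.1833 0.02 -0.005 0.055" --pt "0 0 0 -0.2133 0.05 0.075 0.055" --pt "0 0 0 -0.2433 0.0817 0.1583 0.055" --pt "0 0 0 -0.27 0.1083 0.23 0.055" --pt "0 0 0 -0.2842 0.1225 0.2683 0.055"

```text
clock: 51.68
eef_pos: [568.1, -50.2, 237.0]
tcp_rot: [3.139, 1.222, 1.392]
contact_force: [0.3, 0.2, -3.2]
opening: 0.733
grasp_force: 55.3
```

Call:
move_arm --pt "0 0 0 0 0 0 0.055" --pt "0 0 0 0 0 0 0.055" --pt "0 0 0 0 0 0 0.055"

```text
clock: 52.05
eef_pos: [568.8, -46.7, 237.5]
tcp_rot: [3.135, 1.222, 1.392]
contact_force: [0.0, 0.1, -2.9]
opening: 0.73
grasp_force: 55.5
```

```bash
python3 go.py 568.8 -48.3 165 70 -100;  python3 - <<'E'
from fit import *
for n in ("scene","top"):
    p,d,P,K,T=cloud(n); print(circ(P,32,(572,-28),140,240),circ(P,21.5,(613,-85),35,85))
E
```

```text
turn [ 0.0024  0.0006 -0.0016] shift [0.0676 0.0001 0.0262] rows 1.1603671427149358 0.0159026591866805
q [ 0.407  0.683  1.639 -0.919  1.714  0.907] eef [568.8 -46.7 237.5] [3.1348 1.2223 1.3916] F [ 0.   0.1 -2.9] 0.7304445752333341 55.47333415132016
(array([571.4, -29.4]), 337, np.float64(1.4)) (array([614.4, -88. ]), 102, np.float64(1.5))
(array([572.1, -26.8]), 395, np.float64(1.3)) (array([615. , -85.6]), 120, np.float64(1.3))
```

In the tool's units: 0.0926 m / 0.6 = 0.1543, 0.033 m / 0.6 = 0.055.

Call:
move_arm --pt "0 0 0 0.05 0.0005 0.0172 0.055" --pt "0 0 0 0.0917 0.0005 0.0322 0.055" --pt "0 0 0 0.1167 0.0005 0.0413 0.055" --pt "0 0 0 0.13 0.0005 0.0463 0.055" --pt "0 0 0 0.1417 0.0005 0.0505 0.055" --pt "0 0 0 0.15 0.0005 0.0533 0.055" --pt "0 0 0 0.1543 0.0005 0.055 0.055" --pt "0 0 0 0.1543 0.0005 0.055 0.055"

```text
clock: 53.15
eef_pos: [569.3, -47.5, 139.5]
tcp_rot: [3.134, 1.223, 1.39]
contact_force: [-0.5, 0.2, -3.4]
opening: 0.728
grasp_force: 55.5
```

In the tool's units: 0.003 m / 0.6 = 0.005, 0.002 m / 0.6 = 0.0033.

Call:
move_arm --pt "0 0 0 0.0017 0 0.0007 0.055" --pt "0 0 0 0.0033 0 0.0012 0.055" --pt "0 0 0 0.005 0 0.0017 0.055" --pt "0 0 0 0.005 0 0.0017 0.055"

```text
clock: 53.65
eef_pos: [569.3, -47.4, 136.6]
tcp_rot: [3.134, 1.223, 1.389]
contact_force: [-0.0, 0.5, 0.0]
opening: 0.731
grasp_force: 55.6
```

Seated (the weight is taken off). Release and back away.

In the tool's units: -0.16 m / 0.6 = -0.2667, -0.11 m / 0.6 = -0.1833.

Call:
move_arm --pt "0 0 0 0.0008 0 0 0.0854" --pt "0 0 0 0.0008 0 0 0.0854" --pt "0 0 0 0.0008 0 0 0.0854" --pt "0 0 0 0 0 -0.0333 0.0854" --pt "0 0 0 0 0 -0.1 0.0854" --pt "0 0 0 0 0 -0.1833 0.0854" --pt "0 0 0 0 0 -0.2667 0.0854" --pt "0 0 0 0 0 -0.2667 0.0854"

```text
clock: 54.65
eef_pos: [596.4, 105.3, 192.3]
tcp_rot: [3.125, 1.219, 1.385]
contact_force: [0.8, -1.1, -0.5]
opening: 0.999
grasp_force: 0.0
```

Run:
```python
from fit import *
for n in ("scene","top"):
    p,d,P,K,T=cloud(n); print(circ(P,32,(572,-28),45,145),circ(P,29,(563,-134),65,170),circ(P,21.5,(614,-86),40,85))
    if n=="scene": cv2.imwrite("pics/e1.png",cv2.resize(p[60:300,140:440,::-1],(600,480)))
```

```text
(array([571.9, -29.6]), 295, np.float64(1.2)) (array([ 563.3, -135.8]), 293, np.float64(1.0)) (array([614.1, -87.6]), 91, np.float64(1.4))
(array([572.8, -27.1]), 389, np.float64(1.2)) (array([ 564.1, -133.2]), 380, np.float64(1.1)) (array([615.2, -85.7]), 102, np.float64(1.0))
```

View pics/e1.png

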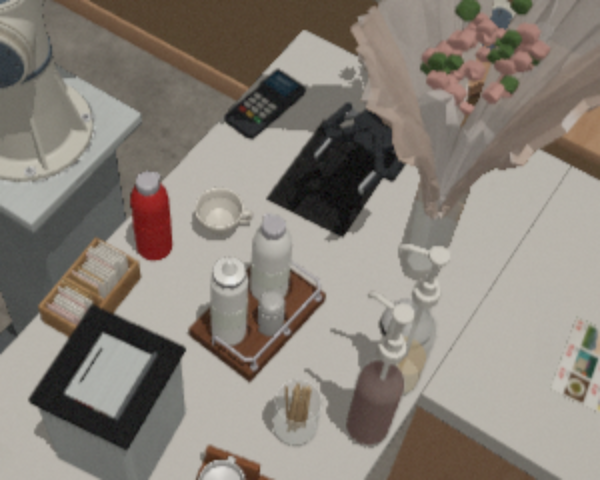

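The caddy holds both bottles upright at (228,300) and (272,258), with the shaker between them at (271,313). The flap at (110,365) is shut, the cup and stirrers haven't moved, and the arm touches nothing. Handing in.

```bash
python3 -c "
from rig import order
print(order.sign_off())"
```

```text
the job is handed in; nothing more can be done
None
```

The job is handed in, with no verdict returned: the cinnamon jar is in the bin with the flap shut, the shaker stands in the back well, and both sauce bottles stand in their own wells within about 1–2 mm of where they started, at about 55 s of the 128 s limit.

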